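# Turn the well plates face up, pack the kit case and hasp it shut

### The arm

A 6-joint arm with a two-finger parallel gripper is mounted at the origin on the work surface; the furniture and walls round the work are solid. World frame = base frame: x ahead of the robot, y to its left, z up, the work surface at z = 0. Lengths are in m, angles in degrees, forces in N, time in s.
With the tool pointing down it reaches from about 0.4 to 0.825 m from the base axis. Payload 7 kg.
Tool frame: the origin (TCP) lies midway between the tips of the shut fingers; the grasp point (between the pads) lies 19 mm behind it (r.grip_point_offset is the z of the grasp point in the tool frame, in m); z points along the fingers, y is the line along which they close (so a half turn about z gives the same grasp; the last joint's range is limited). The gripper opens to 88 mm and grips with 3 to 60 N. Pads are 19 mm wide; open, the fingers measure 130 mm over their backs; the gripper's body (78 mm by 193 mm) begins 47 mm behind the grasp point.
Start: joints at [81.022, 20.546, 0.682, 0, -70.136, -16.507], TCP at [0.29, 0.609, 0.227] pointing down, gripper open.
Joint ranges: [-176.03, 176.03], [-82.01, 121.73], [-58.28, 71.71], [-173.87, 95.51], [-174.79, -0.11], [-173.66, 173.66]. Speed limits (degrees/s): [136.94, 136.94, 172.46, 180, 180, 180].

### API

Orientations are given as [roll, pitch, yaw] about the fixed x, y, z axes, in that order (R = Rz(yaw) Ry(pitch) Rx(roll)).
In Python, from plant import r, viewer, recognise, outline_of, pinpoint gives the robot as it stands.
- The arm moves only by the tool move_arm, never from a script. Its argument "targets" is a list of rows, each a list of 2 entries, a list of its own where there are three numbers: the shift along the tool's x, y, z in cm, then the turn, a rotation vector about the tool's x, y, z in rad. A call has 1 to 5 rows; each row is the pose to reach, as a shift and turn from the pose commanded when the call began, along the tool's axes at that moment; what a row does not reach only later rows make up. A row lasts 1/8 s, in which the tool goes at most 62.5 mm and 10.7 degrees, less where a joint would pass 70% of its speed; a pose out of reach is approached as far as the arm can. A call with a gripper value outside its range is refused whole. "jaw" is the finger opening in cm, from 0 to 8.76, set as the call begins (left out, the last holds). The fingers move at their own pace and stop on an object; "squeeze" is the grip in N (left out, the last holds). Time passes only in rows, so rows that repeat a pose let the fingers close. It gives the time, the measured TCP pose, the force, the opening and the grip force at its end, in the units of the state.
- r.get_state(): the state, without advancing time (a new reading comes with each control period).
- viewer.capture(name): name is "side" or "top" or "wrist"; returns a dict with "image" (480x640x3 uint8, blue, green, red), "intrinsics" (3x3 intrinsics, pixels), "D" ([k1, k2, p1, p2, k3] as OpenCV has them; the pictures are not rectified), "camera_from_world" (4x4, takes a point from world to camera coordinates). Camera axes: x right, y up, looking along -z (the intrinsics and any distortion apply to the point x, -y, -z); pixel columns grow to the right and rows downward; lengths in m; the calibration is good to about 2 mm. A picture is of the moment at which its call begins. There is no depth.
- r.close_job(): hands the job in; it is judged then, once.
Trained networks look in the newest picture that a camera, given by its name, has taken for a name from the list of things; names that differ only in an ending like _2 or _b are one class to them, and where a whole thing is asked for, a point or a joint stands for the part that bears it (a point fixed in the world has none). Each returns a list of dicts, best first, with "score" (0 to 1); they miss things now and then, are a little off and sometimes report something else, mostly with a low value. They report only what shows in the picture. A call takes as long as a camera call. They do not tell look-alikes from the thing itself.
- recognise(label, camera): "box" ([left, top, right, bottom] in pixels, round what is visible of it).
- outline_of(label, camera): "mask" (480x640 bool, what is visible of it) and "box" ([left, top, right, bottom] in pixels, round what is visible of it).
- pinpoint(label, camera): "location" ([row, column] in pixels: a listed point, or the origin of a listed thing).
The state is a dict: "time_s": time; "joints": joint angles; "qd": joint speeds; "joint_torque": joint torques, N m; "tcp_pos": TCP position; "eef_rot": TCP orientation; "contact_force": force on the tool from outside, world axes, zero at the start; "moment": the same for the moment, N m; "gripper_width": finger opening in m; "gripper_force": force on a finger pad.
Only numpy, scipy, OpenCV 4.12 (cv2) and the standard library are available. Lean on these libraries where they do the work, as an engineer would, in place of code of your own. Each camera call takes 0.05 s, during which the arm holds its last target. There are 200 camera calls.

### The job

The water-test well plates on the worktop have dried, most of them lying with their wells down. Pack every plate that is there into the open kit case, each flat on the case floor with its wells facing up and none on top of another (the V-shaped cradle can help to turn them over); only then shut the lid fully, and after that swing the hasp on the case's front all the way up over the catch on the lid. Leave the dropper bottle and the sample dish where they are.

Things in the scene. Friction and masses are not known exactly. Their poses are not given: they have to be found in the camera images.
- plate_1_center (a point): Centre of white well plate 1: a rigid rectangular plate, 60 mm along its x, 40 mm along its y, 12 mm thick along z, about 60 g, symmetric but for its faces. Its +z axis points out of the face with eight round wells (2 rows of 4); the other face is plain. Lying on the worktop its centre is 6 mm up. Loose; the plate may be absent (None).
- plate_2_center (a point): Centre of well plate 2, same as plate 1.
- plate_3_center (a point): Centre of well plate 3, same as plate 1.
- plate_4_center (a point): Centre of well plate 4, same as plate 1.
- cradle: Fixed aluminium V cradle for turning plates, origin at the centre of its underside; its foot is a flat 28 x 84 x 6 mm plate. The valley runs along its x and is 24 mm long, so a plate laid in with its 40 mm side along the valley sticks out 8 mm at both ends, where fingers can hold it.
- cradle_valley (a point): Middle of the bottom line of the cradle's V, 12 mm above the worktop. Two ramps rise from it at 45 degrees to the cradle's +y and -y, 36 mm long (tops 38 mm above the worktop), 5 mm thick. A plate on a ramp has its centre 30 mm up it and 6 mm off it and juts out 24 mm past it; pushed there from behind, up and over along an arc (a level push sticks), it tips onto the other ramp, other face up.
- kit_case: Fixed grey kit case, origin at the centre of its underside; 98 mm along x (x points away from its front with the hasp, to the lid's hinge), 294 mm along y, open base 30 mm high with 4 mm walls and a 4 mm floor. With the lid shut it is 50 mm high.
- bay_1 (a point): A place for a plate on the case floor (floor surface, 4 mm above the worktop, 99 mm from the middle of the case toward its -y). A plate set here with its 60 mm side along the case's x leaves 26 mm to each neighbour place for the fingers. Any flat place in the case will do.
- bay_2 (a point): The same, 33 mm toward the case's -y.
- bay_3 (a point): The same, 33 mm toward the case's +y.
- bay_4 (a point): The same, 99 mm toward the case's +y.
- case_lid (a joint): Lid angle in rad: 0 shut, about 2 open (leaning back behind the case). The hinge lies along the case's y at case x = +49 mm, 30 mm above the worktop. The hinge is stiff: the lid stays where it is left above about 1 rad and sinks shut by itself below about 0.8.
- lid_front_edge (a point): Middle of the lid's free front edge, half-way up its 20 mm high rim, 98 mm from the hinge.
- case_hasp (a joint): Angle of the steel hasp in rad: 0 upright and over the catch, up to 0.9 leaning out from the case's front. Stays where it is left. It turns about a line along the case's y, 52 mm in front of the case's centre and 6 mm above the worktop; pushing its outer side toward the case and up along its arc swings it up (a level push may stick while it leans far); it stops at 0.
- hasp_tip (a point): Middle of the upper end of the hasp's outer side, 46 mm from its hinge; the strap is 28 mm wide and 3 mm thick, with an 18 mm hook over the lid at its top.
- dropper: Small white dropper bottle, 27 x 28 x 85 mm, origin at the centre of its underside, loose, a bystander.
- dish: Clear round sample dish, 48 mm across, 17 mm high, origin at the centre of its underside, loose, a bystander.
There are look-alikes about, which are no part of the job. What is shaped like the part that bears plate_4_center but purple is not meant.

How it is judged (in metres and radians):
On the way, in this order (a step that is already met when the one before it is completed fails the run):
1. every plate lies flat in the case with its wells up, the lid still open (x of plate_1_center in the frame of kit_case between -0.034 and 0.034 m and y of plate_1_center in the frame of kit_case between -0.131 and 0.131 m and z of each of plate_1_center, plate_2_center, plate_3_center, plate_4_center in the frame of kit_case below 0.015 m and angle between each of plate_1_center, plate_2_center, plate_3_center, plate_4_center's own z axis and vertical below 0.15 rad and x of plate_2_center in the frame of kit_case between -0.034 and 0.034 m and y of plate_2_center in the frame of kit_case between -0.131 and 0.131 m and x of plate_3_center in the frame of kit_case between -0.034 and 0.034 m and y of plate_3_center in the frame of kit_case between -0.131 and 0.131 m and x of plate_4_center in the frame of kit_case between -0.034 and 0.034 m and y of plate_4_center in the frame of kit_case between -0.131 and 0.131 m and value of joint case_lid above 0.5 rad), for 0.2 s.
2. the lid is shut with the hasp still off (value of joint case_lid below 0.06 rad and value of joint case_hasp above 0.3 rad), for 0.2 s.
3. the hasp is swung up over the catch (value of joint case_lid below 0.06 rad and value of joint case_hasp below 0.1 rad), for 0.2 s.
At the end, for the whole second after the job is handed in: Every plate that is there lies inside the case on its floor (centre less than 15 mm above the case's underside, within 34 mm of the case's middle along x and 131 mm along y), wells up and level within 0.15 rad; the lid is shut (below 0.06 rad) and the hasp is over the catch (below 0.1 rad) (all of step 3 and x of plate_1_center in the frame of kit_case between -0.034 and 0.034 m and y of plate_1_center in the frame of kit_case between -0.131 and 0.131 m and z of each of plate_1_center, plate_2_center, plate_3_center, plate_4_center in the frame of kit_case below 0.015 m and angle between each of plate_1_center, plate_2_center, plate_3_center, plate_4_center's own z axis and vertical below 0.15 rad and x of plate_2_center in the frame of kit_case between -0.034 and 0.034 m and y of plate_2_center in the frame of kit_case between -0.131 and 0.131 m and x of plate_3_center in the frame of kit_case between -0.034 and 0.034 m and y of plate_3_center in the frame of kit_case between -0.131 and 0.131 m and x of plate_4_center in the frame of kit_case between -0.034 and 0.034 m and y of plate_4_center in the frame of kit_case between -0.131 and 0.131 m); the robot touches nothing.
It fails at once if the dropper bottle is knocked over or pushed away by more than 6 cm (angle between dropper's own z axis and vertical above 0.7 rad or distance of dropper from where it was at the start of the episode above 0.06 m).
It fails at once if the sample dish is pushed away by more than 6 cm (distance of dish from where it was at the start of the episode above 0.06 m).
Of plate_1, plate_2, plate_3, plate_4 only 3 to 4 are there at a start; the rules pass over those that are not, and their reading is None.
At some moment in a run one of plate_1, plate_2, plate_3, plate_4 may be knocked a few centimetres aside while the robot is not near it.
Once in a run the grip may slacken for a moment while it holds something.
It also fails if it takes over 210 s, if anything falls off the work surface, if the arm or the gripper's body presses on something with over 40 N, if the wrist force passes 120 N, or if a joint passes its speed limit or range.

## Working session

There is one attempt and no reset: what is moved stays moved. The work goes in short steps, Python scripts to look and compute and a tool call to move; the robot and the scene stay as the last step left them, time stands still between calls to the robot, and variables do not carry over. Pictures are saved under pics/ and viewed, at most 14 in all, crops included, and the job is handed in when it is done.

Besides the shell and the picture viewer there is one more tool, called after ">>>" as name([rows], argument=value, ...), one row to a line, values as JSON. move_arm: Moves the arm, as the interface text tells. Its arguments: {"type":"object","properties":{"targets":{"type":"array","items":{"type":"array"}},"jaw":{"type":"number"},"squeeze":{"type":"number"}},"required":["targets"]}

```bash
ls; mkdir -p pics
cat > h.py <<'E'
import numpy as np, cv2
from scipy.spatial.transform import Rotation as R
from plant import r, viewer, recognise, outline_of, pinpoint
def cap(n,save=None):
    c=viewer.capture(n)
    if save: cv2.imwrite('pics/'+save,c['image'])
    return c
def ray(c,uv):
    uv=np.array(uv,float).reshape(-1,1,2)
    p=cv2.undistortPoints(uv,np.array(c['intrinsics']),np.array(c['D'])).reshape(-1,2)
    M=np.array(c['camera_from_world']);d=np.c_[p[:,0],-p[:,1],-np.ones(len(p))]
    return -M[:3,:3].T@M[:3,3], d@M[:3,:3]
def onz(c,uv,z):
    o,d=ray(c,uv); return o+d*((z-o[2])/d[:,2])[:,None]
def proj(c,P):
    M=np.array(c['camera_from_world']);q=np.atleast_2d(P)@M[:3,:3].T+M[:3,3]
    q=q*[1,-1,-1]
    return cv2.projectPoints(q,np.zeros(3),np.zeros(3),np.array(c['intrinsics']),np.array(c['D']))[0].reshape(-1,2)
E
python3 - <<'E'
from h import *
np.set_printoptions(precision=4,suppress=True)
cs={n:cap(n,n+'0.png') for n in ['top','side']}
for n,c in cs.items():
    M=np.array(c['camera_from_world']);print(n,-M[:3,:3].T@M[:3,3])
    for l in ['plate_1_center','cradle_valley','kit_case','bay_1','bay_4','lid_front_edge','hasp_tip','dropper','dish','cradle']:
        for d in pinpoint(l,n):
            if d['score']>.2:
                rc=d['location'];print(n,l,round(d['score'],2),np.round(rc),onz(c,[rc[1],rc[0]],{'plate_1_center':.006,'cradle_valley':.012}.get(l,.004))[0])
print(r.get_state())
E
```

```text
pics
top [0.4214 0.0645 1.0749]
top plate_1_center 0.96 [215. 178.] [0.5719 0.3874 0.006 ]
top plate_1_center 0.5 [249. 261.] [0.4923 0.1941 0.006 ]
top plate_1_center 0.45 [214. 405.] [ 0.5786 -0.1453  0.006 ]
top cradle_valley 0.85 [279. 304.] [0.4225 0.0933 0.012 ]
top cradle_valley 0.38 [167. 402.] [ 0.6895 -0.1374  0.012 ]
top kit_case 0.64 [212. 387.] [ 0.5832 -0.1021  0.004 ]
top kit_case 0.62 [249. 388.] [ 0.4942 -0.1027  0.004 ]
top bay_1 0.98 [212. 375.] [ 0.5828 -0.0736  0.004 ]
top bay_1 0.96 [212. 349.] [ 0.5826 -0.0117  0.004 ]
top bay_1 0.93 [219. 428.] [ 0.5668 -0.1991  0.004 ]
top bay_4 0.98 [212. 375.] [ 0.5828 -0.0736  0.004 ]
top bay_4 0.96 [212. 349.] [ 0.5826 -0.0117  0.004 ]
top bay_4 0.93 [219. 428.] [ 0.5668 -0.1991  0.004 ]
top lid_front_edge 0.58 [166. 401.] [ 0.6925 -0.1368  0.004 ]
top hasp_tip 0.57 [248. 392.] [ 0.4966 -0.1123  0.004 ]
top dropper 0.43 [297. 247.] [0.3814 0.2243 0.004 ]
top dish 0.79 [283. 466.] [ 0.4159 -0.2852  0.004 ]
top cradle 0.72 [284. 305.] [0.4107 0.0909 0.004 ]
side [0.3778 1.3359 0.9903]
side plate_1_center 0.61 [346. 277.] [0
[... 654 characters left out ...]
. 275.] [ 0.7009 -0.2973  0.004 ]
side hasp_tip 0.46 [224. 332.] [ 0.4998 -0.1387  0.004 ]
side dish 0.67 [202. 363.] [ 0.4134 -0.2745  0.004 ]
side cradle 0.59 [275. 351.] [0.4279 0.1014 0.004 ]
{'time_s': 1.1, 'joints': array([ 81.0228,  20.5446,   0.6821,  -0.0007, -70.1348, -16.5061]), 'qd': array([ 0.0272,  0.0245,  0.137 , -0.04  , -0.0258,  0.0583]), 'joint_torque': array([ -0.0007, -58.2396,  29.3304,   7.0028,   0.0123,  -0.    ]), 'tcp_pos': array([0.2904, 0.6093, 0.2266]), 'eef_rot': array([-179.9976,    0.0014,  -25.4835]), 'contact_force': array([ 0.1414, -0.0753, -0.3345]), 'moment': array([ 0.009 ,  0.0182, -0.0045]), 'gripper_force': 0.0, 'gripper_width': 0.08771392318397679}
```

View images.

Run:
```python
import cv2
a=cv2.imread('pics/top0.png')
cv2.imwrite('pics/top0c.png',cv2.resize(a[130:340,130:510],(0,0),fx=2.1,fy=2.1,interpolation=cv2.INTER_CUBIC))
a=cv2.imread('pics/side0.png')
cv2.imwrite('pics/side0c.png',cv2.resize(a[150:400,150:450],(0,0),fx=2.4,fy=2.4,interpolation=cv2.INTER_CUBIC))
```

```text
(no output)
```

View pics/top0c.png

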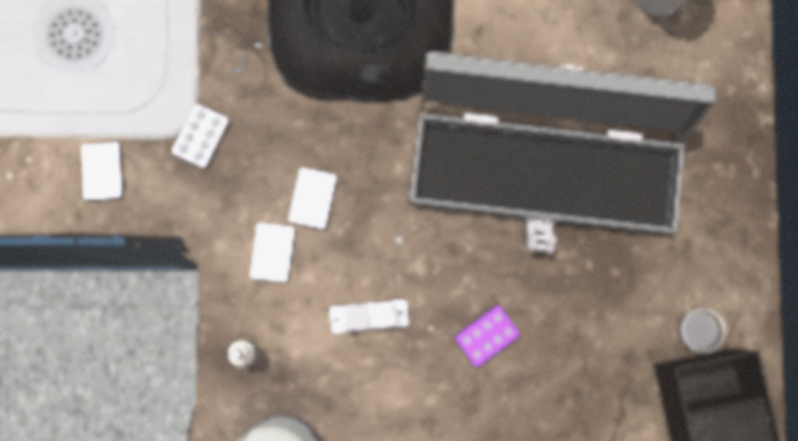

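View pics/side0c.png

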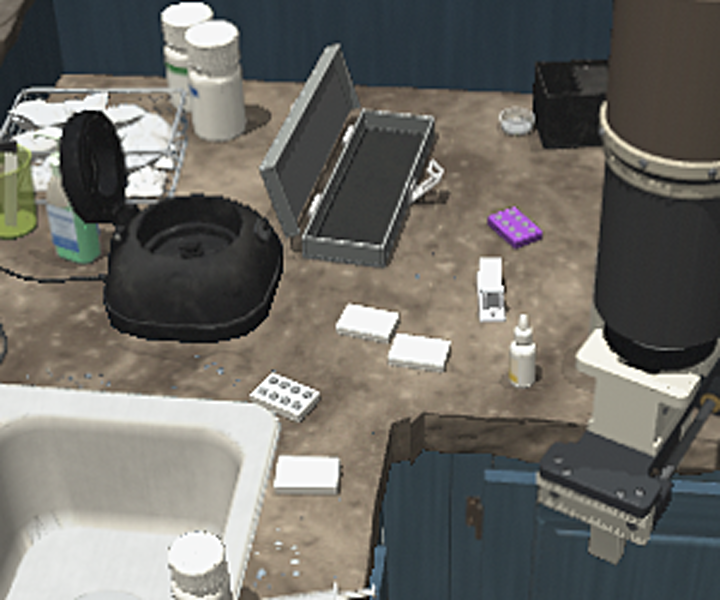

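```bash
cat >> h.py <<'E'
def plates(c):
    im=c['image'];w=(im.min(2)>165).astype(np.uint8)
    w=cv2.morphologyEx(w,cv2.MORPH_CLOSE,np.ones((3,3)))
    n,L,S,C=cv2.connectedComponentsWithStats(w)
    out=[]
    for i in range(1,n):
        if 150<S[i,4]<1200:
            cnt=cv2.findContours((L==i).astype(np.uint8),0,2)[0][0].reshape(-1,2)
            P=onz(c,cnt,.012)[:,:2].astype(np.float32)
            (x,y),(a,b),t=cv2.minAreaRect(P*1000)
            if a<b: a,b,t=b,a,t+90
            out.append((C[i].round(),round(x/1000,4),round(y/1000,4),round(a),round(b),round(t%180,1),S[i,4]))
    return out
E
python3 - <<'E'
from h import *
np.set_printoptions(precision=4,suppress=True)
c=cap('top')
for o in plates(c): print(*o)
w=cap('wrist','w0.png');M=np.array(w['camera_from_world']);s=r.get_state()
T=R.from_euler('xyz',s['eef_rot'],degrees=True)
print('wristcam in tool',T.inv().apply(-M[:3,:3].T@M[:3,3]-s['tcp_pos']))
print(T.as_matrix(), s['joints'])
for l,z in [('cradle',.01),('kit_case',.03),('case_lid',.05),('dish',.01)]:
    for d in outline_of(l,'top')[:2]:
        cnt=np.argwhere(d['mask'])[:,::-1]
        P=onz(c,cnt,z)[:,:2].astype(np.float32);(x,y),(a,b),t=cv2.minAreaRect(P*1000)
        print(l,d['score'],d['box'],x,y,a,b,t)
        if l=='cradle':
            Q=P-P.mean(0);e=np.linalg.eigh(Q.T@Q);print(np.degrees(np.arctan2(*e[1][:,1][::-1])),P.mean(0))
im=c['image']
cv2.imwrite('pics/z1.png',np.hstack([cv2.resize(im[255:300,275:345],(400,257),interpolation=2),cv2.resize(im[175:250,320:470],(400,257),interpolation=2)]))
E
```

```text
[324.  42.] 0.9948 0.05 63 30 176.9 216
[492.  79.] 0.9056 -0.3574 77 76 45.2 806
[462. 100.] 0.8545 -0.2829 79 79 17.1 853
[401. 166.] 0.6951 -0.1356 321 22 83.8 761
[ 11. 216.] 0.5627 0.763 108 14 156.2 238
[111. 221.] 0.5527 0.5362 109 22 14.1 265
[268. 237.] 0.5211 0.1766 146 63 145.0 1053
[387. 242.] 0.5103 -0.1016 33 30 0.3 166
[305. 280.] 0.4206 0.0898 89 33 96.5 510
[265. 343.] 0.2758 0.1823 85 46 55.0 419
wristcam in tool [ 0.0822 -0.0008 -0.1583]
[[ 0.9027 -0.4303  0.    ]
 [-0.4303 -0.9027 -0.    ]
 [ 0.      0.     -1.    ]] [ 81.0225  20.5463   0.6807   0.0009 -70.1353 -16.5065]
cradle 0.59 [287.6, 275.3, 323.6, 290.1] 421.7066955566406 88.78372192382812 31.211332321166992 83.9466323852539 7.581756591796875
98.22965 [0.4218 0.0882]
kit_case 0.75 [322.8, 154.1, 471.7, 250.3] 596.5010375976562 -122.8746337890625 325.1921081542969 210.57662963867188 83.00749969482422
dish 0.84 [456.2, 275.5, 474.1, 296.8] 408.4332275390625 -279.23114013671875 46.725215911865234 46.603309631347656 44.49884033203125
```

View pics/z1.png

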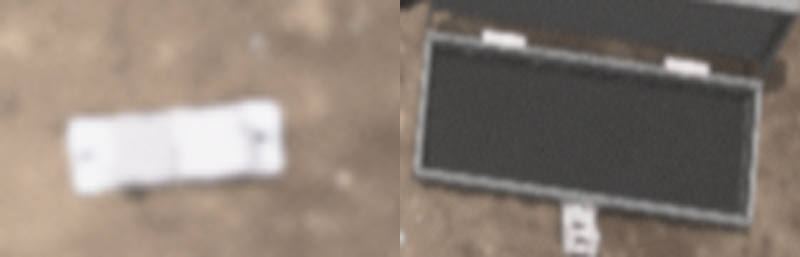

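```bash
sed -i 's/def plates(c):/def plates(c,thr=190):/; s/>165)/>thr)/; s/    w=cv2.morph.*//' h.py
python3 - <<'E'
from h import *
np.set_printoptions(precision=4,suppress=True)
c=cap('top');im=c['image']
for x in [(178,215),(225,195),(279,224),(259,250),(300,280),(315,279)]: print(x,im[x[1]-1:x[1]+2,x[0]-1:x[0]+2].min(2).mean())
for th in (185,200,215):
  print(th)
  for o in plates(c,th):
    if o[3]<75: print(*o)
print('valley',onz(c,[306.2,280.0],.012))
K=onz(c,np.array([(428,35),(760,85),(748,222),(415,178)])/2.667+[320,175],.03);print(K,K.mean(0))
d=K[0]-K[1];print(np.degrees(np.arctan2(-d[0],d[1])),np.linalg.norm(d),np.linalg.norm(K[0]-K[3])); d=K[3]-K[2];print(np.degrees(np.arctan2(-d[0],d[1])),np.linalg.norm(d),np.linalg.norm(K[1]-K[2]))
E
```

```text
(178, 215) 246.0
(225, 195) 243.77777777777777
(279, 224) 245.88888888888889
(259, 250) 246.0
(300, 280) 233.44444444444446
(315, 279) 241.77777777777777
185
[55. 37.] 0.9931 0.6871 67 23 2.6 209
[324.  41.] 0.9995 0.0485 56 21 160.5 168
[178. 211.] 0.5806 0.3874 63 43 5.0 495
[278. 224.] 0.5515 0.1541 62 42 168.2 480
[259. 250.] 0.4915 0.1977 63 43 173.1 499
200
[324.  41.] 0.9995 0.0485 56 19 160.5 156
[492.  79.] 0.9056 -0.3574 73 72 178.7 749
[178. 211.] 0.5803 0.3866 62 41 2.0 482
[278. 224.] 0.5514 0.154 62 41 168.2 466
[259. 250.] 0.4907 0.1976 62 42 172.8 477
215
[492.  79.] 0.9056 -0.3574 73 72 178.7 731
[178. 211.] 0.5804 0.3876 60 40 4.9 439
[278. 224.] 0.5516 0.154 60 40 168.2 443
[259. 250.] 0.4908 0.1974 61 41 172.8 460
[264. 342.] 0.2766 0.1815 74 27 56.1 168
valley [[0.4212 0.0875 0.012 ]]
[[ 0.6357 -0.3163  0.03  ]
 [ 0.5932 -0.6026  0.03  ]
 [ 0.4742 -0.5859  0.03  ]
 [ 0.5105 -0.3016  0.03  ]] [ 0.5534 -0.4516  0.03  ]
-8.451345393575037 0.28938564872987527 0.12605723329076302
-7.267695496910929 0.2865452991653632 0.1200833879300276
```

Run:
```python
from h import *
np.set_printoptions(precision=4,suppress=True)
c=cap('top')
K=onz(c,(np.array([(428,35),(760,85),(748,222),(415,178)])-[400,0])/[2.667,3.427]+[320,175],.03);print(K,K.mean(0))
for i,j in((0,1),(3,2),(0,3),(1,2)):
    d=K[i]-K[j];print(np.degrees(np.arctan2(-d[0],d[1])),np.linalg.norm(d))
```

```text
[[ 0.6402  0.0325  0.03  ]
 [ 0.6079 -0.2564  0.03  ]
 [ 0.5147 -0.2439  0.03  ]
 [ 0.5427  0.0435  0.03  ]] [ 0.5764 -0.1061  0.03  ]
-6.385200242134803 0.29073128502665485
-5.570239996096612 0.2887327433866398
-96.407977123193 0.09807180540804362
-97.64520151834311 0.09398780267067196
```

```bash
cat > plan.py <<'E'
from h import *
import sys
CR=np.array([.4212,.0885,0]);CY=6.0;KC=np.array([.5764,-.1061,0]);KY=-6.5
def down(yaw,tilt=0): # tilt deg about world horizontal axis = tool y ; + leans so that tool z gains +tool-x component... 
    return R.from_euler('xyz',[180,0,yaw],degrees=True)*R.from_euler('y',tilt,degrees=True)
def plan(wps,start=None):
    """wps: (pos,R,extra_rows) ; prints per waypoint call: shift cm, rotvec, rows; dist along each"""
    s=r.get_state()
    p,q=(s['tcp_pos'],R.from_euler('xyz',s['eef_rot'],degrees=True)) if start is None else start
    for w in wps:
        d=np.round(q.inv().apply(np.array(w[0])-p)*100,1)
        v=np.round((q.inv()*w[1]).as_rotvec(),2)
        n=max(np.linalg.norm(d)/6.0,np.degrees(np.linalg.norm(v))/10.4)
        print(d.tolist(),v.tolist(),'rows %.1f'%n, '->',np.round(w[0],3))
        p=p+q.apply(d/100);q=q*R.from_rotvec(v)
E
python3 - <<'E'
from plan import *
R0=down(-7.2)
plan([((.40,.42,.2),down(-16)),((.491,.1975,.12),R0),((.491,.1975,.003),R0)])
E
```

```text
[18.0, 12.4, 2.7] [-0.0, 0.0, -0.17] rows 3.7 -> [0.4  0.42 0.2 ]
[14.8, 18.9, 8.0] [-0.0, 0.0, -0.15] rows 4.2 -> [0.491 0.198 0.12 ]
[0.0, 0.0, 11.7] [-0.0, 0.0, 0.0] rows 1.9 -> [0.491 0.198 0.003]
```

>>> move_arm([
  [[18,12.4,2.7],[0,0,-0.17]],
  [[18,12.4,2.7],[0,0,-0.17]],
  [[18,12.4,2.7],[0,0,-0.17]],
  [[18,12.4,2.7],[0,0,-0.17]],
], jaw=6.5, squeeze=20)

```text
time_s: 2.0
tcp_pos: [0.4004, 0.4173, 0.1995]
eef_rot: [180.0, 0.0, -15.8]
contact_force: [0.9, 0.2, 0.2]
gripper_width: 0.0652
gripper_force: 0.0
```

>>> move_arm([
  [[14.8,18.9,8.0],[0,0,-0.15]],
  [[14.8,18.9,8.0],[0,0,-0.15]],
  [[14.8,18.9,8.0],[0,0,-0.15]],
  [[14.8,18.9,8.0],[0,0,-0.15]],
  [[14.8,18.9,8.0],[0,0,-0.15]],
])

```text
time_s: 2.62
tcp_pos: [0.4906, 0.1939, 0.1181]
eef_rot: [179.9, 0.1, -7.4]
contact_force: [-1.1, 0.2, 0.4]
gripper_width: 0.0648
gripper_force: 0.0
```

Run:
```python
from plan import *
s=r.get_state();print(s['joints'],s['time_s'])
c=cap('wrist','w1.png')
for l in ['plate_1_center']:
  for d in pinpoint(l,'wrist')[:3]: print(l,d['score'],onz(c,d['location'][::-1],.006))
for z in (180,215):
  for o in plates(c,z): print(o)
R0=down(-7.2);print(proj(c,[.491,.1975,.012]))
plan([((.491,.1975,.003),R0)])
```

```text
[ 4.28800264e+01  1.25580992e+01 -2.61304122e+01 -1.91698473e-02
 -5.14913314e+01  3.97190961e+01] 2.625
plate_1_center 0.65 [[0.57979123 0.3878051  0.006     ]]
(array([298., 377.]), 0.358, 0.232, 28, 16, 108.4, np.int32(235))
(array([297., 377.]), 0.3582, 0.2318, 26, 13, 105.4, np.int32(172))
[[315.01543581 241.49461012]]
[-0.0, -0.0, 11.7] [0.0, -0.0, -0.0] rows 1.9 -> [0.491 0.198 0.003]
```

View pics/w1.png

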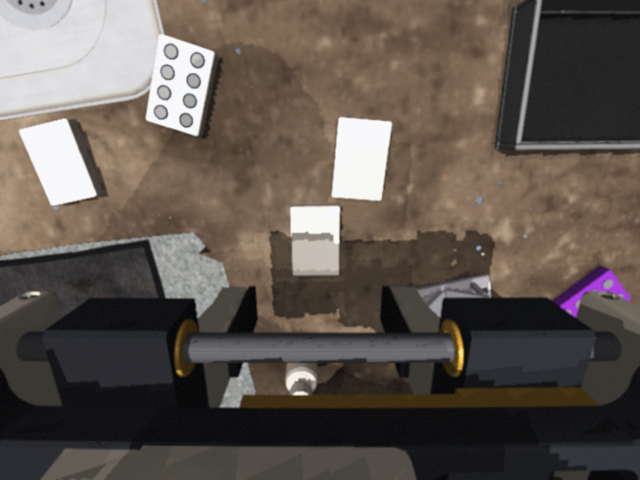

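>>> move_arm([
  [[0,0,6],[0,0,0]],
  [[0,0,10],[0,0,0]],
  [[0,0,11.7],[0,0,0]],
  [[0,0,11.7],[0,0,0]],
])

```text
time_s: 3.22
tcp_pos: [0.4904, 0.1993, 0.002]
eef_rot: [180.0, 0.0, -7.0]
contact_force: [-0.2, 0.5, 0.1]
gripper_width: 0.0647
gripper_force: 0.0
```

>>> move_arm([
  [[0,0,0],[0,0,0]],
  [[0,0,0],[0,0,0]],
  [[0,0,0],[0,0,0]],
  [[0,0,0],[0,0,0]],
], jaw=3.0, squeeze=25)

```text
time_s: 3.72
tcp_pos: [0.4909, 0.1981, 0.003]
eef_rot: [-180.0, -0.0, -7.1]
contact_force: [-1.4, 1.4, 3.8]
gripper_width: 0.0399
gripper_force: 25.0
```

>>> move_arm([
  [[0,0,-6],[0,0,0]],
  [[0,0,-12],[0,0,0]],
  [[0,0,-15],[0,0,0]],
  [[0,0,-15],[0,0,0]],
])

```text
time_s: 4.22
tcp_pos: [0.492, 0.1987, 0.1554]
eef_rot: [-179.8, -0.2, -7.2]
contact_force: [-0.7, 0.2, -1.8]
gripper_width: 0.0395
gripper_force: 25.0
```

```bash
cat >> plan.py <<'E'
cx=np.array([np.cos(np.radians(CY)),np.sin(np.radians(CY)),0]);cy=np.array([-cx[1],cx[0],0]);cz=np.array([0,0,1.])
uB=(cz-cy)/2**.5;nB=(cz+cy)/2**.5
V=CR+[0,0,.012]
def C(y,z): return CR+cy*y+cz*z     # cradle frame, m
CYAW=CY-90
def onB(up,off,tilt=45,back=.003):
    Rt=down(CYAW,tilt); return (V+uB*(.03+up)+nB*(.006+off)+Rt.apply([0,0,back]),Rt)
def onA(up,off,tilt=-45,back=.003):
    Rt=down(CYAW,tilt); return (V+nB*(.03+up)+uB*(.006+off)+Rt.apply([0,0,back]),Rt)
E
python3 - <<'E'
from plan import *
plan([((.45,.13,.2),down(-48)),((.45,.12,.2),down(-84,0)),onB(.003,.06),onB(.002,.0015)])
E
```

```text
[-3.3, 7.3, -4.5] [-0.01, -0.0, 0.71] rows 3.9 -> [0.45 0.13 0.2 ]
[0.8, 0.7, 0.0] [0.0, -0.0, 0.63] rows 3.5 -> [0.45 0.12 0.2 ]
[0.6, 3.2, 12.0] [0.0, 0.78, 0.0] rows 4.3 -> [0.419 0.11  0.08 ]
[-0.1, -0.0, 5.9] [-0.0, 0.0, 0.0] rows 1.0 -> [0.423 0.069 0.038]
```

>>> move_arm([
  [[-3.3,7.3,-4.5],[0,0,0.71]],
  [[-3.3,7.3,-4.5],[0,0,0.71]],
  [[-3.3,7.3,-4.5],[0,0,0.71]],
  [[-3.3,7.3,-4.5],[0,0,0.71]],
  [[-3.3,7.3,-4.5],[0,0,0.71]],
])

```text
time_s: 4.85
tcp_pos: [0.4483, 0.1291, 0.1965]
eef_rot: [179.9, 0.0, -47.8]
contact_force: [0.1, -0.8, -1.0]
gripper_width: 0.0396
gripper_force: 25.0
```

>>> move_arm([
  [[0.8,0.7,0],[0,0,0.63]],
  [[0.8,0.7,0],[0,0,0.63]],
  [[0.8,0.7,0],[0,0,0.63]],
  [[0.8,0.7,0],[0,0,0.63]],
])

```text
time_s: 5.35
tcp_pos: [0.4487, 0.1187, 0.1967]
eef_rot: [179.9, -0.0, -83.9]
contact_force: [-0.1, 0.5, -1.5]
gripper_width: 0.0393
gripper_force: 25.0
```

>>> move_arm([
  [[0,0,0],[0,0.18,0]],
  [[0.1,1,3],[0,0.36,0]],
  [[0.4,2,6],[0,0.54,0]],
  [[0.6,3.2,8],[0,0.72,0]],
  [[0.6,3.2,9],[0,0.78,0]],
])

```text
time_s: 5.98
tcp_pos: [0.417, 0.1096, 0.1055]
eef_rot: [179.5, -45.1, -83.3]
contact_force: [0.0, -0.2, 0.4]
gripper_width: 0.0401
gripper_force: 2.5
```

Run:
```python
from plan import *
s=r.get_state();print(s['joints'],s['eef_rot'],s['gripper_width'])
cap('side','s1.png');cap('wrist','w2.png')
a=cv2.imread('pics/s1.png')[150:350,250:450];b=cv2.imread('pics/w2.png')
cv2.imwrite('pics/m1.png',np.hstack([cv2.resize(a,(400,400),interpolation=2),cv2.resize(b,(400,300))[:300].copy() if 0 else cv2.copyMakeBorder(cv2.resize(b,(400,300)),0,100,0,0,0)]))
plan([onB(.003,.06),onB(.002,.0015)])
```

```text
[ 62.86098268  22.99121112 -40.77136572  24.72171225 -68.24050187
 -74.42520877] [179.54490321 -45.13002524 -83.26426834] 0.04013778485640233
[-1.8, -0.2, 1.8] [0.0, -0.0, 0.01] rows 0.4 -> [0.419 0.11  0.08 ]
[-0.1, 0.0, 5.9] [0.0, -0.0, -0.0] rows 1.0 -> [0.423 0.069 0.038]
```

View pics/m1.png

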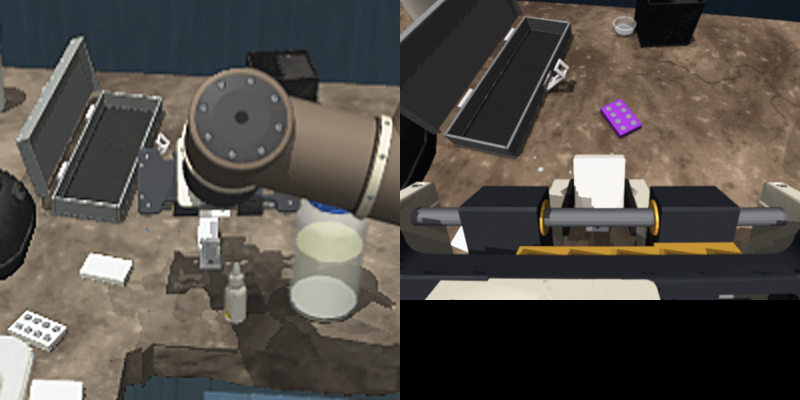

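Run:
```python
from plan import *
s=r.get_state();print(s['gripper_force'],s['gripper_width'])
c=cap('wrist');T=R.from_euler('xyz',s['eef_rot'],degrees=True)
im=c['image'].copy()
for dz,col in((.003,(0,0,255)),(-.009,(0,255,0))):
  for dx in(.03,-.03):
    for dy in (.02,-.02):
      p=proj(c,s['tcp_pos']+T.apply([dx,dy,dz]))[0];print(p.round());cv2.circle(im,(int(p[0]*8),int(p[1]*8)),10,col,-1,shift=3)
cv2.imwrite('pics/m2.png',cv2.resize(im[220:400,240:400],(720,600)[::-1] if 0 else (640,720))[:600])
```

```text
2.5001290440559387 0.039850160940513996
[358. 245.]
[279. 245.]
[354. 346.]
[283. 346.]
[361. 252.]
[276. 252.]
[356. 359.]
[281. 359.]
```

View pics/m2.png

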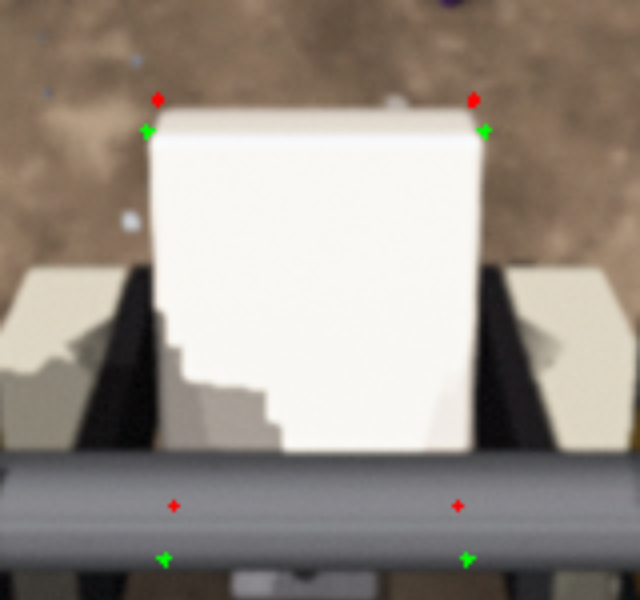

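>>> move_arm([
  [[-1.9,-0.2,1.8],[0,0,0]],
  [[-1.9,-0.2,4],[0,0,0]],
  [[-1.9,-0.2,6],[0,0,0]],
  [[-1.9,-0.2,7.2],[0,0,0]],
  [[-1.9,-0.2,7.5],[0,0,0]],
], squeeze=25)

```text
time_s: 6.75
tcp_pos: [0.4242, 0.0702, 0.0412]
eef_rot: [-180.0, -44.6, -84.0]
contact_force: [-0.2, 0.4, 0.3]
gripper_width: 0.0398
gripper_force: 25.0
```

Run:
```python
from plan import *
s=r.get_state();print(s['tcp_pos'],s['eef_rot'],s['contact_force'],s['gripper_force'])
plan([onB(.002,.0015)])
```

```text
[0.42421872 0.0702122  0.04119995] [-179.99871249  -44.6195104   -83.96539788] [-0.15969977  0.40526474  0.25611751] 24.99977320432663
[-0.2, 0.1, 0.3] [-0.0, 0.01, 0.0] rows 0.1 -> [0.423 0.069 0.038]
```

>>> move_arm([
  [[-0.2,0.1,0.2],[0,0.01,0]],
  [[-0.2,0.1,0.3],[0,0.01,0]],
  [[-0.2,0.1,0.3],[0,0.01,0]],
  [[-0.2,0.1,0.3],[0,0.01,0]],
])

```text
time_s: 7.25
tcp_pos: [0.4232, 0.0702, 0.0374]
eef_rot: [-180.0, -45.2, -83.9]
contact_force: [-0.0, -0.6, -1.3]
gripper_width: 0.0394
gripper_force: 25.0
```

>>> move_arm([
  [[0,0,0.1],[0,0,0]],
  [[0,0,0.2],[0,0,0]],
  [[0,0,0.2],[0,0,0]],
])

```text
time_s: 7.62
tcp_pos: [0.4233, 0.0691, 0.0364]
eef_rot: [-179.9, -45.2, -83.9]
contact_force: [-7.8, 7.4, 8.3]
gripper_width: 0.0394
gripper_force: 25.0
```

>>> move_arm([
  [[0,0,0],[0,0,0]],
  [[0,0,0],[0,0,0]],
  [[0,0,0],[0,0,0]],
], jaw=6.0)

```text
time_s: 8.0
tcp_pos: [0.4232, 0.0683, 0.0359]
eef_rot: [180.0, -45.3, -83.9]
contact_force: [-0.3, 0.6, 1.0]
gripper_width: 0.0588
gripper_force: 0.0
```

>>> move_arm([
  [[0,0,-2],[0,0,0]],
  [[0,0,-6],[0,0,0]],
  [[0,0,-10],[0,0,0]],
  [[0,0,-10],[0,0,0]],
])

```text
time_s: 8.5
tcp_pos: [0.4167, 0.142, 0.1073]
eef_rot: [-179.8, -45.0, -84.0]
contact_force: [-0.4, 0.6, -0.8]
gripper_width: 0.0599
gripper_force: 0.0
```

Run:
```python
from plan import *
s=r.get_state();print(s['tcp_pos'],s['contact_force'])
c=cap('wrist');im=c['image'].copy()
for dn in(0,.012):
  for u in (0,.06):
    for x in (.02,-.02):
      p=proj(c,V+uB*u+nB*dn+cx*x)[0];cv2.circle(im,(int(p[0]*8),int(p[1]*8)),12,(0,0,255) if dn==0 else (0,255,0),-1,shift=3)
for x in (.012,-.012):
  for u,w in((0,0),(.036,0),(0,.036)):
      p=proj(c,V+uB*u+nB*w+cx*x)[0];cv2.circle(im,(int(p[0]*8),int(p[1]*8)),12,(255,0,0),-1,shift=3)
cv2.imwrite('pics/m3.png',cv2.resize(im[200:420,200:440],(600,550)))
```

```text
[0.41667937 0.14203784 0.10728061] [-0.41506145  0.59029151 -0.81417456]
```

View pics/m3.png

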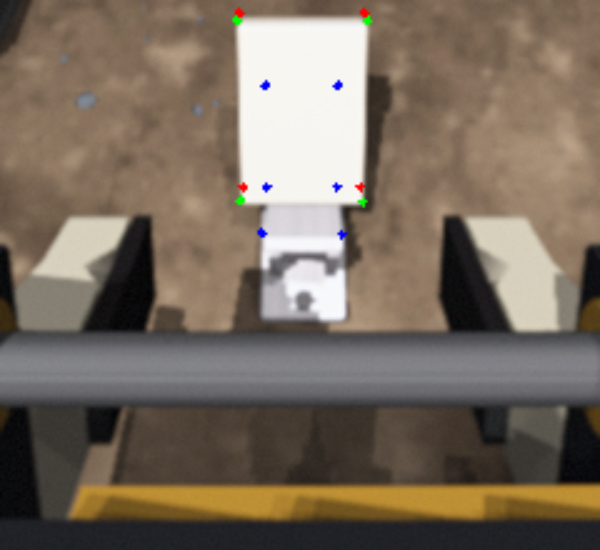

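```bash
cat >> plan.py <<'E'
def push(t,a=.042,b=.0115):
    Rt=down(CYAW,t); return (V+Rt.apply([b,0,-a]),Rt)
E
python3 - <<'E'
from plan import *
plan([((.42,.14,.22),down(-84,15)),((.43,.03,.22),down(-84,-30)),push(-45,.13,.024),push(-45,.042,.024),push(-45)])
print('arc, relative to start')
q=push(-45)
for t in (-39,-33,-27,-21,-15): plan([push(t)],q)
q=push(-15)
print()
for t in (-8,-1,6,12,18): plan([push(t)],q)
q=push(18);plan([((*push(18)[0][:2],.2),down(-84,0))],q)
E
```

```text
[8.1, -0.4, -8.0] [-0.0, -0.53, 0.0] rows 2.9 -> [0.42 0.14 0.22]
[10.7, 0.2, 2.9] [-0.0, -0.78, 0.0] rows 4.3 -> [0.43 0.03 0.22]
[10.9, 0.2, 9.0] [0.0, -0.26, 0.0] rows 2.4 -> [ 0.433 -0.02   0.087]
[-0.0, 0.0, 8.8] [0.0, -0.0, 0.0] rows 1.5 -> [0.426 0.042 0.025]
[-1.3, 0.0, 0.0] [0.0, -0.0, 0.0] rows 0.2 -> [0.425 0.051 0.034]
arc, relative to start
[-0.4, 0.0, -0.1] [0.0, 0.1, 0.0] rows 0.6 -> [0.425 0.053 0.037]
[-0.9, 0.0, -0.1] [0.0, 0.21, -0.0] rows 1.2 -> [0.425 0.056 0.041]
[-1.4, 0.0, -0.1] [0.0, 0.31, 0.0] rows 1.7 -> [0.424 0.059 0.044]
[-1.8, 0.0, -0.1] [0.0, 0.42, 0.0] rows 2.3 -> [0.424 0.063 0.047]
[-2.3, 0.0, -0.0] [0.0, 0.52, 0.0] rows 2.9 -> [0.423 0.067 0.05 ]

[-0.5, -0.0, -0.1] [-0.0, 0.12, -0.0] rows 0.7 -> [0.423 0.071 0.052]
[-1.1, -0.0, -0.2] [-0.0, 0.24, -0.0] rows 1.3 -> [0.422 0.076 0.054]
[-1.6, -0.0, -0.1] [-0.0, 0.37, -0.0] rows 2.0 -> [0.422 0.081 0.055]
[-2.0, -0.0, -0.1] [-0.0, 0.47, -0.0] rows 2.6 -> [0.421 0.086 0.055]
[-2.5, -0.0, 0.1] [0.0, 0.58, 0.0] rows 3.2 -> [0.421 0.091 0.055]
[4.5, 0.0, -13.7] [0.0, -0.31, -0.0] rows 2.4 -> [0.421 0.091 0.2  ]
```

>>> move_arm([
  [[8.1,-0.4,-8],[0,-0.3,0]],
  [[8.1,-0.4,-8],[0,-0.53,0]],
  [[8.1,-0.4,-8],[0,-0.53,0]],
  [[8.1,-0.4,-8],[0,-0.53,0]],
], jaw=0)

```text
time_s: 9.05
tcp_pos: [0.4196, 0.1374, 0.221]
eef_rot: [-179.9, -14.6, -84.2]
contact_force: [0.2, -0.2, 0.7]
gripper_width: 0.0258
gripper_force: 0.0
```

>>> move_arm([
  [[10.7,0.2,2.9],[0,-0.78,0]],
  [[10.7,0.2,2.9],[0,-0.78,0]],
  [[10.7,0.2,2.9],[0,-0.78,0]],
  [[10.7,0.2,2.9],[0,-0.78,0]],
  [[10.7,0.2,2.9],[0,-0.78,0]],
])

```text
time_s: 9.68
tcp_pos: [0.4291, 0.0277, 0.2182]
eef_rot: [179.8, 30.1, -84.2]
contact_force: [-1.3, -0.3, -2.2]
gripper_width: 0.0
gripper_force: 0.0
```

>>> move_arm([
  [[10.9,0.2,9],[0,-0.26,0]],
  [[10.9,0.2,9],[0,-0.26,0]],
  [[10.9,0.2,9],[0,-0.26,0]],
  [[10.9,0.2,9],[0,-0.26,0]],
])

```text
time_s: 10.18
tcp_pos: [0.4313, -0.0209, 0.0854]
eef_rot: [179.5, 44.8, -84.4]
contact_force: [0.3, 0.1, 0.2]
gripper_width: 0.0005
gripper_force: 0.0
```

Run:
```python
from plan import *
s=r.get_state();print(s['contact_force'],s['gripper_width'])
plan([push(-45,.13,.024),push(-45,.042,.024),push(-45)])
```

```text
[0.26993413 0.094215   0.20344445] 0.000527533039283399
[-0.2, -0.1, -0.0] [0.0, -0.0, -0.0] rows 0.0 -> [ 0.433 -0.02   0.087]
[-0.0, -0.1, 8.8] [0.0, -0.0, -0.0] rows 1.5 -> [0.426 0.042 0.025]
[-1.3, 0.0, -0.0] [0.0, -0.0, -0.0] rows 0.2 -> [0.425 0.051 0.034]
```

>>> move_arm([
  [[0,0,4],[0,0,0]],
  [[0,0,7],[0,0,0]],
  [[0,0,8.8],[0,0,0]],
  [[-0.7,0,8.8],[0,0,0]],
  [[-1.3,0,8.8],[0,0,0]],
])

```text
time_s: 10.8
tcp_pos: [0.4261, 0.05, 0.0357]
eef_rot: [-179.8, 44.6, -83.7]
contact_force: [0.0, -0.1, 0.5]
gripper_width: 0.0004
gripper_force: 0.1
```

>>> move_arm([
  [[-0.4,0,-0.1],[0,0.1,0]],
  [[-0.9,0,-0.1],[0,0.21,0]],
  [[-1.4,0,-0.1],[0,0.31,0]],
  [[-1.8,0,-0.1],[0,0.42,0]],
  [[-2.3,0,0],[0,0.52,0]],
])

```text
time_s: 11.42
tcp_pos: [0.4251, 0.0665, 0.0524]
eef_rot: [-179.7, 14.8, -83.9]
contact_force: [-0.5, -1.6, -0.6]
gripper_width: 0.0001
gripper_force: 0.1
```

>>> move_arm([
  [[-0.5,0,-0.1],[0,0.12,0]],
  [[-1.1,0,-0.2],[0,0.24,0]],
  [[-1.6,0,-0.1],[0,0.37,0]],
  [[-2,0,-0.1],[0,0.47,0]],
  [[-2.5,0,0.1],[0,0.58,0]],
])

```text
time_s: 12.05
tcp_pos: [0.4218, 0.0913, 0.0574]
eef_rot: [-179.7, -18.4, -84.0]
contact_force: [0.2, -0.5, 0.8]
gripper_width: 0.0004
gripper_force: 0.0
```

>>> move_arm([
  [[2,0,-3],[0,-0.1,0]],
  [[4.5,0,-8],[0,-0.31,0]],
  [[4.5,0,-13.7],[0,-0.31,0]],
  [[4.5,0,-13.7],[0,-0.31,0]],
])

```text
time_s: 12.55
tcp_pos: [0.4241, 0.0918, 0.2063]
eef_rot: [-179.3, -0.2, -84.1]
contact_force: [0.6, -0.3, -1.4]
gripper_width: 0.0004
gripper_force: 0.0
```

```bash
cat >> plan.py <<'E'
def viewA(name):
    c=cap('wrist');im=c['image'].copy()
    for dn in(0,.012):
      for u in (0,.06):
        for x in (.02,-.02):
          p=proj(c,V+nB*u+uB*dn+cx*x)[0];cv2.circle(im,(int(p[0]*8),int(p[1]*8)),12,(0,0,255) if dn==0 else (0,255,0),-1,shift=3)
    m=proj(c,V+cz*.03)[0].astype(int);x,y=max(m[0]-120,0),max(m[1]-100,0)
    cv2.imwrite('pics/'+name,cv2.resize(im[y:y+200,x:x+240],(600,500)))
E
python3 - <<'E'
from plan import *
viewA('m4.png')
plan([onA(0,.08),onA(0,.0)])
E
```

```text
[3.9, 0.2, 11.2] [-0.01, -0.79, 0.0] rows 4.4 -> [0.425 0.051 0.092]
[-0.0, 0.0, 8.0] [0.0, -0.0, 0.0] rows 1.3 -> [0.419 0.107 0.035]
```

View pics/m4.png

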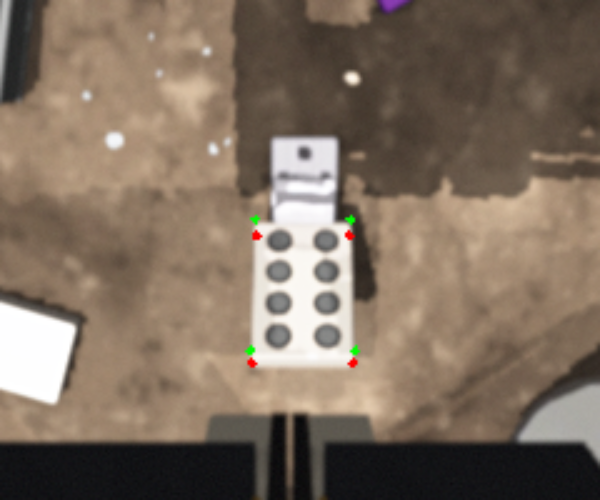

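>>> move_arm([
  [[3.9,0.2,3],[0,-0.18,0]],
  [[3.9,0.2,6],[0,-0.36,0]],
  [[3.9,0.2,9],[0,-0.54,0]],
  [[3.9,0.2,11.2],[0,-0.72,0]],
  [[3.9,0.2,11.2],[0,-0.79,0]],
], jaw=6.5)

```text
time_s: 13.22
tcp_pos: [0.4228, 0.0506, 0.0872]
eef_rot: [179.9, 45.1, -84.1]
contact_force: [-0.4, -0.4, -1.0]
gripper_width: 0.0447
gripper_force: 0.0
```

Run:
```python
from plan import *
plan([onA(0,.0),onA(0,.08),((.44,.06,.2),down(-84))])
```

```text
[-0.4, -0.2, 7.7] [0.0, 0.0, -0.0] rows 1.3 -> [0.419 0.107 0.035]
[0.0, -0.0, -8.0] [0.0, 0.0, -0.0] rows 1.3 -> [0.425 0.051 0.092]
[-8.1, -1.6, -7.1] [0.0, 0.79, -0.0] rows 4.4 -> [0.44 0.06 0.2 ]
```

>>> move_arm([
  [[-0.4,-0.2,0],[0,0,0]],
  [[-0.4,-0.2,0],[0,0,0]],
  [[-0.4,-0.2,0],[0,0,0]],
])

```text
time_s: 13.6
tcp_pos: [0.4246, 0.0547, 0.092]
eef_rot: [-179.9, 44.6, -83.7]
contact_force: [-0.2, -0.8, 0.7]
gripper_width: 0.0645
gripper_force: 0.0
```

>>> move_arm([
  [[0,0,3],[0,0,0]],
  [[0,0,6],[0,0,0]],
  [[0,0,7.6],[0,0,0]],
  [[0,0,7.6],[0,0,0]],
])

```text
time_s: 14.1
tcp_pos: [0.4186, 0.1079, 0.0372]
eef_rot: [180.0, 44.7, -83.8]
contact_force: [0.4, -0.3, -0.6]
gripper_width: 0.0651
gripper_force: 0.0
```

>>> move_arm([
  [[0,0,0],[0,0,0]],
  [[0,0,0],[0,0,0]],
  [[0,0,0],[0,0,0]],
  [[0,0,0],[0,0,0]],
], jaw=3)

```text
time_s: 14.6
tcp_pos: [0.4195, 0.1065, 0.0372]
eef_rot: [-180.0, 44.7, -83.9]
contact_force: [-0.8, -0.9, 1.8]
gripper_width: 0.0396
gripper_force: 25.0
```

>>> move_arm([
  [[0,0,-2],[0,0,0]],
  [[0,0,-5],[0,0,0]],
  [[0,0,-8],[0,0,0]],
  [[0,0,-8],[0,0,0]],
])

```text
time_s: 15.1
tcp_pos: [0.4265, 0.0489, 0.0956]
eef_rot: [-179.7, 44.6, -83.8]
contact_force: [-0.6, -0.1, -0.9]
gripper_width: 0.0398
gripper_force: 25.0
```

>>> move_arm([
  [[-2,-0.4,-2],[0,0.17,0]],
  [[-4,-0.8,-4],[0,0.34,0]],
  [[-6,-1.2,-6],[0,0.51,0]],
  [[-8,-1.6,-7],[0,0.68,0]],
  [[-8,-1.6,-7],[0,0.79,0]],
])

```text
time_s: 15.72
tcp_pos: [0.441, 0.0619, 0.2023]
eef_rot: [-179.7, -0.7, -83.8]
contact_force: [-0.1, 0.0, -2.1]
gripper_width: 0.0393
gripper_force: 25.0
```

```bash
cat >> plan.py <<'E'
kx=np.array([np.cos(np.radians(KY)),np.sin(np.radians(KY)),0]);ky=np.array([-kx[1],kx[0],0])
def K(x,y,z): return KC+kx*x+ky*y+cz*z
KR=down(180+KY)
E
python3 - <<'E'
from plan import *
s=r.get_state();print(s['gripper_force'],s['eef_rot'])
plan([((.48,.02,.18),down(-132)),(K(0,.099,.12),KR),(K(0,.099,.008),KR)])
E
```

```text
24.99763011932373 [-179.68072801   -0.71919509  -83.77826698]
[4.6, -3.4, 2.3] [-0.01, -0.01, 0.84] rows 4.6 -> [0.48 0.02 0.18]
[-5.2, -9.8, 6.0] [0.0, 0.0, 0.95] rows 5.2 -> [ 0.588 -0.008  0.12 ]
[0.0, -0.1, 11.2] [0.0, 0.0, 0.0] rows 1.9 -> [ 0.588 -0.008  0.008]
```

>>> move_arm([
  [[4.6,-3.4,2.3],[-0.01,-0.01,0.84]],
  [[4.6,-3.4,2.3],[-0.01,-0.01,0.84]],
  [[4.6,-3.4,2.3],[-0.01,-0.01,0.84]],
  [[4.6,-3.4,2.3],[-0.01,-0.01,0.84]],
  [[4.6,-3.4,2.3],[-0.01,-0.01,0.84]],
])

```text
time_s: 16.35
tcp_pos: [0.4783, 0.0177, 0.1769]
eef_rot: [179.6, -0.2, -132.3]
contact_force: [0.4, 0.5, -0.8]
gripper_width: 0.0396
gripper_force: 25.0
```

>>> move_arm([
  [[-5.2,-9.6,4],[0,0,0.95]],
  [[-5.2,-9.6,4],[0,0,0.95]],
  [[-5.2,-9.6,4],[0,0,0.95]],
  [[-5.2,-9.6,4],[0,0,0.95]],
  [[-5.2,-9.6,4],[0,0,0.95]],
])

```text
time_s: 16.98
tcp_pos: [0.5841, -0.008, 0.1358]
eef_rot: [179.9, -0.4, 173.8]
contact_force: [-0.2, 0.4, -0.1]
gripper_width: 0.0395
gripper_force: 25.0
```

Run:
```python
from plan import *
c=cap('wrist');im=c['image'].copy()
for x in(.049,-.049):
  for y in (.147,.0,-.147):
    p=proj(c,K(x,y,.03))[0]
    if 0<p[0]<640: cv2.circle(im,(int(p[0]*8),int(p[1]*8)),16,(0,0,255),-1,shift=3)
for y in (.099,.033,-.033):
    p=proj(c,K(0,y,.004))[0]; cv2.circle(im,(int(p[0]*8),int(p[1]*8)),16,(0,255,0),-1,shift=3)
cv2.imwrite('pics/m5.png',im)
plan([(K(0,.096,.03),KR),(K(0,.096,.008),KR)])
```

```text
[-0.4, -0.3, 10.6] [0.0, -0.01, -0.0] rows 1.8 -> [ 0.587 -0.011  0.03 ]
[-0.0, 0.0, 2.2] [0.0, 0.0, -0.0] rows 0.4 -> [ 0.587 -0.011  0.008]
```

View pics/m5.png

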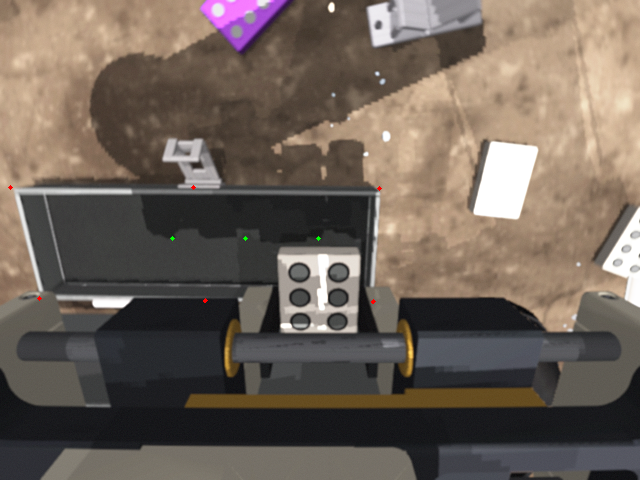

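>>> move_arm([
  [[-0.3,-0.3,5],[0,0,0]],
  [[-0.3,-0.3,9],[0,0,0]],
  [[-0.3,-0.3,11.5],[0,0,0]],
  [[-0.3,-0.3,12.7],[0,0,0]],
  [[-0.3,-0.3,12.7],[0,0,0]],
])

```text
time_s: 17.65
tcp_pos: [0.5867, -0.0108, 0.0095]
eef_rot: [179.9, -0.3, 174.3]
contact_force: [-1.1, 0.6, -0.7]
gripper_width: 0.0394
gripper_force: 25.0
```

>>> move_arm([
  [[0,0,0.1],[0,0,0]],
  [[0,0,0.1],[0,0,0]],
])

```text
time_s: 17.9
tcp_pos: [0.5872, -0.0106, 0.0092]
eef_rot: [179.9, -0.3, 174.3]
contact_force: [0.5, 0.9, -1.1]
gripper_width: 0.0397
gripper_force: 25.0
```

>>> move_arm([
  [[0,0,0.2],[0,0,0]],
  [[0,0,0.2],[0,0,0]],
])

```text
time_s: 18.15
tcp_pos: [0.5874, -0.0106, 0.008]
eef_rot: [179.9, -0.2, 174.3]
contact_force: [-2.7, 1.0, 9.5]
gripper_width: 0.0396
gripper_force: 25.0
```

>>> move_arm([
  [[0,0,0],[0,0,0]],
  [[0,0,0],[0,0,0]],
  [[0,0,-3],[0,0,0]],
  [[0,0,-9],[0,0,0]],
  [[0,0,-13],[0,0,0]],
], jaw=4.4)

```text
time_s: 18.77
tcp_pos: [0.5882, -0.011, 0.1391]
eef_rot: [179.9, -0.2, 174.2]
contact_force: [0.9, -0.3, -0.6]
gripper_width: 0.0443
gripper_force: 0.0
```

```bash
cat >> plan.py <<'E'
def seeplates():
    c=cap('top')
    for o in plates(c,205):
        if o[3]<75 and .4<o[1]<.75 and .1<o[2]<.5: print(*o)
    for d in outline_of('plate_1_center','top'):
        m=d['mask']; 
        if m.sum()<150: continue
        P=onz(c,np.argwhere(m)[:,::-1],.012)[:,:2].astype(np.float32);(x,y),(a,b),t=cv2.minAreaRect(P*1000)
        if a<b:a,b,t=b,a,t+90
        print('net',round(d['score'],2),round(x,1),round(y,1),round(a),round(b),round(t%180,1))
E
python3 - <<'E'
from plan import *
print(r.get_state()['tcp_pos']);seeplates()
E
```

```text
[ 0.58818209 -0.01101486  0.13914534]
[273. 173.] 0.6708 0.1681 72 18 18.8 211
```

```bash
cat >> plan.py <<'E'
def wplates(thr=200):
    c=cap('wrist');im=c['image'];w=(im.min(2)>thr).astype(np.uint8)
    n,L,S,_=cv2.connectedComponentsWithStats(w)
    for i in range(1,n):
        if S[i,4]<300: continue
        cnt=cv2.findContours((L==i).astype(np.uint8),0,2)[0][0].reshape(-1,2)
        x,y,ww,hh=S[i,:4]; edge=x<2 or y<2 or x+ww>638 or y+hh>478
        P=onz(c,cnt,.012)[:,:2].astype(np.float32)*1000
        (x,y),(a,b),t=cv2.minAreaRect(P)
        if a<b:a,b,t=b,a,t+90
        if a<80: print('W',S[i,:4],'edge' if edge else '',round(x,1),round(y,1),round(a,1),round(b,1),round(t%180,1))
E
python3 - <<'E'
from plan import *
wplates()
plan([((.58,.12,.16),down(169)),((.5515,.154,.12),down(168.2)),((.5515,.154,.003),down(168.2))])
E
```

```text
W [371   0  23  36] edge 426.8 55.3 23.8 14.3 6.0
W [473 132  64  76]  551.4 153.8 60.8 41.0 168.1
W [295 198  46  65]  588.0 -9.7 59.2 41.3 174.2
[2.2, 12.9, -2.0] [0.0, -0.0, 0.09] rows 2.2 -> [0.58 0.12 0.16]
[3.4, 2.8, 4.0] [0.0, -0.0, 0.02] rows 1.0 -> [0.552 0.154 0.12 ]
[0.0, -0.0, 11.7] [0.0, -0.0, -0.0] rows 1.9 -> [0.552 0.154 0.003]
```

>>> move_arm([
  [[2.2,12.9,-2],[0,0,0.09]],
  [[2.2,12.9,-2],[0,0,0.09]],
  [[2.2,12.9,-2],[0,0,0.09]],
  [[5.3,15.9,2],[0,0,0.11]],
  [[5.3,15.9,2],[0,0,0.11]],
], jaw=6.5)

```text
time_s: 19.55
tcp_pos: [0.5468, 0.1523, 0.1133]
eef_rot: [-179.8, -0.7, 168.0]
contact_force: [0.7, -0.3, 0.6]
gripper_width: 0.0649
gripper_force: 0.0
```

Run:
```python
from plan import *
plan([((.5514,.1538,.003),down(168.2)),((.5514,.1538,.153),down(168.2)),((.48,.13,.2),down(-138)),((.45,.12,.2),down(-84)),onB(.003,.06),onB(.002,.0015)])
```

```text
[-0.5, 0.3, 11.0] [-0.0, -0.01, -0.0] rows 1.8 -> [0.551 0.154 0.003]
[-0.0, -0.1, -15.0] [-0.0, -0.0, -0.0] rows 2.5 -> [0.551 0.154 0.153]
[6.5, -3.8, -4.7] [-0.0, -0.0, -0.94] rows 5.2 -> [0.48 0.13 0.2 ]
[2.9, 1.2, 0.1] [0.0, -0.0, -0.95] rows 5.2 -> [0.45 0.12 0.2 ]
[0.6, 3.2, 12.0] [0.0, 0.78, 0.01] rows 4.3 -> [0.419 0.11  0.08 ]
[-0.1, -0.0, 5.8] [0.0, 0.0, -0.0] rows 1.0 -> [0.423 0.069 0.038]
```

>>> move_arm([
  [[0,0,5],[0,0,0]],
  [[0,0,10],[0,0,0]],
  [[0,0,11.5],[0,0,0]],
  [[0,0,11.5],[0,0,0]],
])

```text
time_s: 20.05
tcp_pos: [0.5502, 0.1519, 0.0024]
eef_rot: [-180.0, -0.4, 167.9]
contact_force: [0.6, 0.4, 0.7]
gripper_width: 0.0654
gripper_force: 0.0
```

>>> move_arm([
  [[0,0,0],[0,0,0]],
  [[0,0,0],[0,0,0]],
  [[0,0,0],[0,0,0]],
  [[0,0,0],[0,0,0]],
], jaw=3.0)

```text
time_s: 20.55
tcp_pos: [0.5504, 0.1529, 0.0027]
eef_rot: [179.9, -0.3, 167.9]
contact_force: [-0.0, 0.0, 2.6]
gripper_width: 0.0398
gripper_force: 25.0
```

>>> move_arm([
  [[0,0,-6],[0,0,0]],
  [[0,0,-12],[0,0,0]],
  [[0,0,-15],[0,0,0]],
  [[0,0,-15],[0,0,0]],
])

```text
time_s: 21.05
tcp_pos: [0.5522, 0.1533, 0.1553]
eef_rot: [179.7, -0.1, 167.9]
contact_force: [-0.2, 0.8, -1.4]
gripper_width: 0.0397
gripper_force: 25.0
```

>>> move_arm([
  [[6.5,-3.8,-4.7],[0,0,-0.18]],
  [[6.5,-3.8,-4.7],[0,0,-0.36]],
  [[6.5,-3.8,-4.7],[0,0,-0.54]],
  [[6.5,-3.8,-4.7],[0,0,-0.72]],
  [[6.5,-3.8,-4.7],[0,0,-0.9]],
])

```text
time_s: 21.68
tcp_pos: [0.4788, 0.1285, 0.1984]
eef_rot: [179.7, -0.2, -140.2]
contact_force: [0.3, -0.3, -0.3]
gripper_width: 0.0395
gripper_force: 25.0
```

>>> move_arm([
  [[2.9,1.2,0.1],[0,0,-0.18]],
  [[2.9,1.2,0.1],[0,0,-0.36]],
  [[2.9,1.2,0.1],[0,0,-0.54]],
  [[2.9,1.2,0.1],[0,0,-0.72]],
  [[2.9,1.2,0.1],[0,0,-0.9]],
])

```text
time_s: 22.3
tcp_pos: [0.4489, 0.1193, 0.1975]
eef_rot: [179.6, 0.1, -88.6]
contact_force: [-0.4, 0.2, -0.4]
gripper_width: 0.0397
gripper_force: 25.0
```

Run:
```python
from plan import *
plan([onB(.003,.06),onB(.002,.0015)])
```

```text
[0.9, 2.9, 11.8] [0.04, 0.79, -0.07] rows 4.4 -> [0.419 0.11  0.08 ]
[-0.1, 0.0, 5.8] [-0.0, -0.0, -0.0] rows 1.0 -> [0.423 0.069 0.038]
```

>>> move_arm([
  [[0,0,0],[0.01,0.18,-0.02]],
  [[0.2,1,3],[0.02,0.36,-0.04]],
  [[0.5,2,6],[0.03,0.54,-0.06]],
  [[0.9,2.9,9],[0.04,0.72,-0.07]],
  [[0.9,2.9,11.3],[0.04,0.79,-0.07]],
])

```text
time_s: 22.92
tcp_pos: [0.419, 0.11, 0.0837]
eef_rot: [-179.8, -45.6, -84.4]
contact_force: [-0.2, 0.2, -0.1]
gripper_width: 0.0397
gripper_force: 25.0
```

>>> move_arm([
  [[0,0,0],[0,0,0]],
  [[0,0,0],[0,0,0]],
])

```text
time_s: 23.18
tcp_pos: [0.4201, 0.1102, 0.0862]
eef_rot: [-179.6, -45.1, -84.8]
contact_force: [0.5, -0.9, -0.1]
gripper_width: 0.0396
gripper_force: 25.0
```

Run:
```python
from plan import *
plan([onB(.002,.0015)])
```

```text
[-0.5, 0.1, 6.3] [0.0, -0.0, -0.01] rows 1.1 -> [0.423 0.069 0.038]
```

>>> move_arm([
  [[-0.5,0.1,2],[0,0,-0.01]],
  [[-0.5,0.1,4.5],[0,0,-0.01]],
  [[-0.5,0.1,6],[0,0,-0.01]],
  [[-0.5,0.1,6.3],[0,0,-0.01]],
  [[-0.5,0.1,6.4],[0,0,-0.01]],
])

```text
time_s: 23.8
tcp_pos: [0.4239, 0.069, 0.0377]
eef_rot: [179.9, -45.1, -84.0]
contact_force: [1.0, -0.2, -1.0]
gripper_width: 0.0397
gripper_force: 25.0
```

>>> move_arm([
  [[0,0,0],[0,0,0]],
  [[0,0,0.1],[0,0,0]],
  [[0,0,0.1],[0,0,0]],
])

```text
time_s: 24.18
tcp_pos: [0.4238, 0.0686, 0.0366]
eef_rot: [179.9, -45.1, -83.9]
contact_force: [-0.6, 3.3, 3.0]
gripper_width: 0.0398
gripper_force: 25.0
```

>>> move_arm([
  [[0,0,0],[0,0,0]],
  [[0,0,0],[0,0,0]],
  [[0,0,0],[0,0,0]],
], jaw=6.0)

```text
time_s: 24.55
tcp_pos: [0.4234, 0.0677, 0.0364]
eef_rot: [179.8, -45.2, -83.9]
contact_force: [0.1, 0.5, -0.7]
gripper_width: 0.0587
gripper_force: 0.0
```

>>> move_arm([
  [[0,0,-2],[0,0,0]],
  [[0,0,-6],[0,0,0]],
  [[0,0,-10],[0,0,0]],
  [[0,0,-10],[0,0,0]],
])

```text
time_s: 25.05
tcp_pos: [0.4172, 0.1413, 0.108]
eef_rot: [-180.0, -44.9, -84.0]
contact_force: [0.3, -1.2, -0.1]
gripper_width: 0.0601
gripper_force: 0.0
```

>>> move_arm([
  [[8.1,-0.4,-8],[0,-0.3,0]],
  [[8.1,-0.4,-8],[0,-0.53,0]],
  [[8.1,-0.4,-8],[0,-0.53,0]],
  [[8.1,-0.4,-8],[0,-0.53,0]],
], jaw=0)

```text
time_s: 25.55
tcp_pos: [0.4206, 0.1367, 0.2219]
eef_rot: [-180.0, -14.5, -84.3]
contact_force: [0.4, 0.5, 0.0]
gripper_width: 0.0258
gripper_force: 0.0
```

>>> move_arm([
  [[10.7,0.2,2.9],[0,-0.78,0]],
  [[10.7,0.2,2.9],[0,-0.78,0]],
  [[10.7,0.2,2.9],[0,-0.78,0]],
  [[10.7,0.2,2.9],[0,-0.78,0]],
  [[10.7,0.2,2.9],[0,-0.78,0]],
])

```text
time_s: 26.18
tcp_pos: [0.4298, 0.0268, 0.2188]
eef_rot: [179.7, 30.2, -84.4]
contact_force: [-0.3, -0.2, -1.2]
gripper_width: 0.0001
gripper_force: 0.0
```

>>> move_arm([
  [[10.9,0.2,9],[0,-0.26,0]],
  [[10.9,0.2,9],[0,-0.26,0]],
  [[10.9,0.2,9],[0,-0.26,0]],
  [[10.9,0.2,9],[0,-0.26,0]],
  [[10.9,0.2,9],[0,-0.26,0]],
])

```text
time_s: 26.8
tcp_pos: [0.4336, -0.0209, 0.0898]
eef_rot: [-179.9, 44.7, -83.9]
contact_force: [0.3, 0.4, 0.2]
gripper_width: 0.0006
gripper_force: 0.0
```

Run:
```python
from plan import *
plan([push(-45,.13,.024),push(-45,.042,.024),push(-45)])
```

```text
[0.1, 0.1, 0.3] [-0.0, -0.01, 0.0] rows 0.1 -> [ 0.433 -0.02   0.087]
[0.1, -0.0, 8.8] [-0.0, 0.0, 0.0] rows 1.5 -> [0.426 0.042 0.025]
[-1.3, -0.0, -0.0] [-0.0, 0.0, 0.0] rows 0.2 -> [0.425 0.051 0.034]
```

Same pose as before; repeat the push and the regrasp approach.

>>> move_arm([
  [[0.1,0,4],[0,0,0]],
  [[0.1,0,7],[0,0,0]],
  [[0.1,0,9],[0,0,0]],
  [[-0.6,0,9],[0,0,0]],
  [[-1.2,0,9],[0,0,0]],
])

```text
time_s: 27.42
tcp_pos: [0.4262, 0.05, 0.0339]
eef_rot: [-180.0, 44.7, -84.0]
contact_force: [0.5, -1.2, 0.2]
gripper_width: 0.0003
gripper_force: 0.0
```

>>> move_arm([
  [[-0.4,0,-0.1],[0,0.1,0]],
  [[-0.9,0,-0.1],[0,0.21,0]],
  [[-1.4,0,-0.1],[0,0.31,0]],
  [[-1.8,0,-0.1],[0,0.42,0]],
  [[-2.3,0,0],[0,0.52,0]],
])

```text
time_s: 28.05
tcp_pos: [0.4253, 0.0665, 0.0507]
eef_rot: [-179.9, 14.9, -84.1]
contact_force: [-0.3, -1.1, -0.5]
gripper_width: 0.0006
gripper_force: 0.1
```

>>> move_arm([
  [[-0.5,0,-0.1],[0,0.12,0]],
  [[-1.1,0,-0.2],[0,0.24,0]],
  [[-1.6,0,-0.1],[0,0.37,0]],
  [[-2,0,-0.1],[0,0.47,0]],
  [[-2.5,0,0.1],[0,0.58,0]],
])

```text
time_s: 28.68
tcp_pos: [0.4221, 0.0913, 0.0558]
eef_rot: [-179.9, -18.3, -84.1]
contact_force: [0.7, 0.0, 1.0]
gripper_width: 0.0003
gripper_force: 0.0
```

>>> move_arm([
  [[2,0,-3],[0,-0.1,0]],
  [[4.5,0,-8],[0,-0.31,0]],
  [[4.5,0,-13.7],[0,-0.31,0]],
  [[4.5,0,-13.7],[0,-0.31,0]],
])

```text
time_s: 29.18
tcp_pos: [0.4248, 0.0916, 0.2047]
eef_rot: [-179.5, -0.1, -84.2]
contact_force: [-0.0, -0.2, -1.0]
gripper_width: 0.0003
gripper_force: 0.0
```

```bash
cat >> plan.py <<'E'
def checkA():
    c=cap('wrist');im=c['image'];w=(im.min(2)>110).astype(np.uint8)
    Q=proj(c,[V+nB*u+uB*.012+cx*x for u,x in((0,.02),(0,-.02),(.06,-.02),(.06,.02))])
    pl=np.zeros(w.shape,np.uint8);cv2.fillConvexPoly(pl,Q.round().astype(int),1)
    g=im.min(2);print('whitefrac in expected quad',w[pl>0].mean(), 'dark wells frac',(g[pl>0]<150).mean(),Q.round().tolist())
    cv2.imwrite('pics/chkA.png',im)
    for d in recognise('plate_1_center','wrist')[:4]: print(d['score'],np.round(d['box']))
E
python3 - <<'E'
from plan import *
checkA()
plan([onA(0,.08),onA(0,.0)])
E
```

```text
whitefrac in expected quad 0.8937931034482759 dark wells frac 0.31494252873563217 [[305.0, 209.0], [343.0, 209.0], [345.0, 261.0], [303.0, 261.0]]
[3.9, 0.1, 10.8] [-0.0, -0.79, -0.0] rows 4.4 -> [0.425 0.051 0.092]
[-0.0, 0.0, 8.0] [-0.0, -0.0, -0.0] rows 1.3 -> [0.419 0.107 0.035]
```

>>> move_arm([
  [[3.9,0.2,3],[0,-0.18,0]],
  [[3.9,0.2,6],[0,-0.36,0]],
  [[3.9,0.2,9],[0,-0.54,0]],
  [[3.9,0.2,10.9],[0,-0.72,0]],
  [[3.9,0.2,10.9],[0,-0.79,0]],
], jaw=6.5)

```text
time_s: 29.9
tcp_pos: [0.4227, 0.0507, 0.088]
eef_rot: [179.6, 45.2, -84.4]
contact_force: [-0.4, -0.2, -0.2]
gripper_width: 0.045
gripper_force: 0.0
```

>>> move_arm([
  [[-0.2,-0.1,0],[0,0,0]],
  [[-0.2,-0.1,0],[0,0,0]],
  [[-0.2,-0.1,0],[0,0,0]],
])

```text
time_s: 30.28
tcp_pos: [0.424, 0.0532, 0.0917]
eef_rot: [179.9, 44.7, -84.0]
contact_force: [-0.5, 0.9, -0.9]
gripper_width: 0.0643
gripper_force: 0.0
```

Run:
```python
from plan import *
plan([onA(0,.0)])
```

```text
[0.1, -0.1, 7.8] [0.0, -0.01, 0.0] rows 1.3 -> [0.419 0.107 0.035]
```

>>> move_arm([
  [[0.1,0,3],[0,0,0]],
  [[0.1,0,6],[0,0,0]],
  [[0.1,0,7.7],[0,0,0]],
  [[0.1,0,7.7],[0,0,0]],
])

```text
time_s: 30.78
tcp_pos: [0.4179, 0.1066, 0.0358]
eef_rot: [179.8, 44.8, -84.1]
contact_force: [0.4, -0.1, 0.1]
gripper_width: 0.0647
gripper_force: 0.0
```

>>> move_arm([
  [[0,0,0],[0,0,0]],
  [[0,0,0],[0,0,0]],
  [[0,0,0],[0,0,0]],
  [[0,0,0],[0,0,0]],
], jaw=3)

```text
time_s: 31.28
tcp_pos: [0.419, 0.1051, 0.0359]
eef_rot: [179.9, 44.8, -84.2]
contact_force: [-0.0, -1.5, 2.5]
gripper_width: 0.0396
gripper_force: 25.0
```

>>> move_arm([
  [[0,0,-2],[0,0,0]],
  [[0,0,-5],[0,0,0]],
  [[0,0,-8],[0,0,0]],
  [[0,0,-8],[0,0,0]],
])

```text
time_s: 31.78
tcp_pos: [0.4259, 0.0473, 0.0942]
eef_rot: [-179.9, 44.7, -84.1]
contact_force: [0.0, 0.2, -1.1]
gripper_width: 0.0394
gripper_force: 25.0
```

>>> move_arm([
  [[-2,-0.4,-2],[0,0.17,0]],
  [[-4,-0.8,-4],[0,0.34,0]],
  [[-6,-1.2,-6],[0,0.51,0]],
  [[-8,-1.6,-7],[0,0.68,0]],
  [[-8,-1.6,-7],[0,0.79,0]],
])

```text
time_s: 32.4
tcp_pos: [0.4408, 0.0601, 0.2009]
eef_rot: [-179.8, -0.6, -83.9]
contact_force: [-0.1, -1.4, -0.8]
gripper_width: 0.0397
gripper_force: 25.0
```

>>> move_arm([
  [[4.6,-3.4,2.3],[0,0,0.18]],
  [[4.6,-3.4,2.3],[0,0,0.36]],
  [[4.6,-3.4,2.3],[0,0,0.54]],
  [[4.6,-3.4,2.3],[0,0,0.72]],
  [[4.6,-3.4,2.3],[0,0,0.84]],
])

```text
time_s: 33.02
tcp_pos: [0.4778, 0.0158, 0.1753]
eef_rot: [-179.8, -0.5, -132.5]
contact_force: [0.3, 0.1, -0.4]
gripper_width: 0.0393
gripper_force: 25.0
```

Run:
```python
from plan import *
plan([(K(0,.031,.10),KR),(K(0,.031,.008),KR)])
```

```text
[-0.2, -13.7, 7.6] [-0.01, -0.01, 0.94] rows 5.2 -> [ 0.58  -0.075  0.1  ]
[0.0, 0.0, 9.2] [0.0, 0.0, 0.0] rows 1.5 -> [ 0.58  -0.075  0.008]
```

>>> move_arm([
  [[-0.2,-13.7,4.5],[0,0,0.18]],
  [[-0.2,-13.7,4.5],[0,0,0.36]],
  [[-0.2,-13.7,4.5],[0,0,0.54]],
  [[-0.2,-13.7,4.5],[-0.01,-0.01,0.72]],
  [[-0.2,-13.7,4.5],[-0.01,-0.01,0.9]],
])

```text
time_s: 33.65
tcp_pos: [0.5806, -0.0755, 0.1303]
eef_rot: [179.7, 0.1, 175.8]
contact_force: [0.1, 0.6, -0.5]
gripper_width: 0.0394
gripper_force: 25.0
```

>>> move_arm([
  [[0,0,0],[0,0,0.04]],
  [[0,0,0],[0,0,0.04]],
  [[0,0,0],[0,0,0.04]],
])

```text
time_s: 34.02
tcp_pos: [0.581, -0.0749, 0.1311]
eef_rot: [179.7, 0.2, 174.0]
contact_force: [0.9, -0.1, -0.0]
gripper_width: 0.04
gripper_force: 25.0
```

Run:
```python
from plan import *
plan([(K(0,.031,.008),KR)]);wplates()
```

```text
[0.1, -0.1, 12.3] [0.0, 0.0, 0.01] rows 2.1 -> [ 0.58  -0.075  0.008]
W [460   0  21  37] edge 427.1 53.1 23.6 13.3 6.1
W [493   0  87  31] edge 426.6 100.9 62.7 17.6 95.0
W [ 0  3 54 74] edge 409.0 -272.5 48.7 39.4 159.0
W [369 202  52  69]  587.9 -8.9 61.5 41.7 174.0
W [283 259  76  53]  626.9 -76.2 66.9 51.6 83.9
```

>>> move_arm([
  [[0.1,0,5],[0,0,0.01]],
  [[0.1,0,9],[0,0,0.01]],
  [[0.1,0,11.5],[0,0,0.01]],
  [[0.1,0,12.3],[0,0,0.01]],
  [[0.1,0,12.4],[0,0,0.01]],
])

```text
time_s: 34.7
tcp_pos: [0.5808, -0.0741, 0.0077]
eef_rot: [179.7, 0.2, 173.4]
contact_force: [0.8, -0.3, 0.0]
gripper_width: 0.0398
gripper_force: 25.0
```

>>> move_arm([
  [[0,0,0.1],[0,0,0]],
  [[0,0,0.1],[0,0,0]],
])

```text
time_s: 34.95
tcp_pos: [0.5809, -0.0741, 0.0077]
eef_rot: [179.7, 0.2, 173.4]
contact_force: [-3.1, 1.7, 7.2]
gripper_width: 0.0394
gripper_force: 25.0
```

>>> move_arm([
  [[0,0,0],[0,0,0]],
  [[0,0,0],[0,0,0]],
  [[0,0,-3],[0,0,0]],
  [[0,0,-9],[0,0,0]],
  [[0,0,-13],[0,0,0]],
], jaw=4.4)

```text
time_s: 35.58
tcp_pos: [0.5811, -0.0748, 0.139]
eef_rot: [179.7, 0.3, 173.4]
contact_force: [0.9, -0.6, -0.5]
gripper_width: 0.0441
gripper_force: 0.0
```

Run:
```python
from plan import *
wplates();s=r.get_state();print(s['tcp_pos'])
print(onB.__name__)
plan([((.57,.08,.2),down(172)),((.52,.3,.2),down(180)),((.5,.387,.17),down(184))])
```

```text
W [454   0  21  36] edge 426.3 53.6 24.1 13.1 6.7
W [485   0  85  31] edge 426.1 100.1 63.1 17.9 95.5
W [ 0 10 58 71] edge 411.3 -274.7 49.0 38.0 139.8
W [368 199  50  68]  588.3 -8.6 62.2 41.8 174.1
W [296 204  47  66]  584.2 -73.1 60.7 41.2 172.7
[ 0.58353501 -0.07488018  0.14423039]
onB
[3.0, 15.3, -5.5] [0.01, 0.01, 0.03] rows 2.8 -> [0.57 0.08 0.2 ]
[8.2, 21.0, -0.1] [-0.0, 0.0, -0.14] rows 3.8 -> [0.52 0.3  0.2 ]
[2.0, 8.7, 2.9] [-0.0, 0.0, -0.07] rows 1.6 -> [0.5   0.387 0.17 ]
```

>>> move_arm([
  [[3,15.3,-5.5],[0,0,0]],
  [[3,15.3,-5.5],[0,0,0]],
  [[3,15.3,-5.5],[0,0,0]],
  [[3,15.3,-5.5],[0,0,0]],
], jaw=6.5)

```text
time_s: 36.12
tcp_pos: [0.5685, 0.0831, 0.1931]
eef_rot: [179.6, 0.3, 173.6]
contact_force: [-0.1, -1.2, 0.1]
gripper_width: 0.0647
gripper_force: 0.0
```

>>> move_arm([
  [[-3,25,0],[0,0,-0.12]],
  [[-3,25,0],[0,0,-0.12]],
  [[-3,25,0],[0,0,-0.12]],
  [[-3,25,0],[0,0,-0.12]],
  [[-3,25,0],[0,0,-0.12]],
])

```text
time_s: 36.75
tcp_pos: [0.6269, 0.3282, 0.1908]
eef_rot: [179.8, 0.1, -179.6]
contact_force: [-1.0, -0.7, -1.2]
gripper_width: 0.0649
gripper_force: 0.0
```

Run:
```python
from plan import *
s=r.get_state();print(s['tcp_pos'],s['eef_rot'],s['joints'])
wplates(205);wplates(225);c=cap('wrist','w3.png')
plan([((.58,.387,.12),down(183)),((.58,.387,.003),down(183))])
```

```text
[0.62686795 0.32819166 0.1907696 ] [ 1.79823065e+02  1.30488459e-01 -1.79609329e+02] [ 4.33389782e+01  2.46723595e+01  2.28952912e+00 -4.39811099e-02
 -6.74011100e+01 -1.32931282e+02]
W [523 123  15  54]  555.3 535.9 51.1 13.4 9.1
W [357 144  40  62]  580.3 387.1 59.6 38.8 4.3
W [243 199  52  47]  622.8 279.0 54.2 39.8 154.9
W [286 364  25  30]  824.8 306.3 42.9 28.9 0.3
W [359 145  40  61]  580.1 387.3 58.9 38.9 4.4
W [245 200  51  46]  625.1 277.8 48.1 39.1 155.0
W [589 237  51  53] edge 672.9 652.7 59.1 55.1 17.0
[4.6, 6.3, 7.2] [0.0, 0.0, -0.05] rows 1.8 -> [0.58  0.387 0.12 ]
[0.1, -0.1, 11.7] [0.0, 0.0, 0.0] rows 2.0 -> [0.58  0.387 0.003]
```

View pics/w3.png

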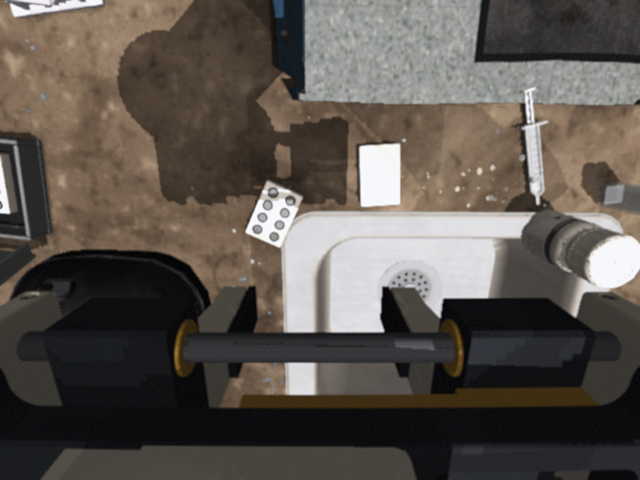

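Run:
```python
from plan import *
c=cap('wrist');im=c['image']
o=im.copy()
W=np.array([.626,.278,0]);l=np.array([np.cos(np.radians(155)),np.sin(np.radians(155)),0]);q=np.array([-l[1],l[0],0])*-1
print(l,q)
def poly(P,col):
    Q=proj(c,P); cv2.polylines(o,[(Q*8).round().astype(int)],True,col,1,shift=3)
for w in [W]:
    poly([w+l*a+q*b+cz*.012 for a,b in((.03,.02),(.03,-.02),(-.03,-.02),(-.03,.02))],(0,0,255))
for off in (.018,):
  for s in (1,-1):
    poly([W+l*(off+a)+q*s*b for a,b in((.0095,.023),(.0095,.045),(-.0095,.045),(-.0095,.023))],(0,255,0))
cv2.imwrite('pics/m6.png',cv2.resize(o[130:290,190:390],(800,600)[:1]+(640,))[:600])
```

```text
[-0.90630779  0.42261826  0.        ] [ 0.42261826  0.90630779 -0.        ]
```

View pics/m6.png

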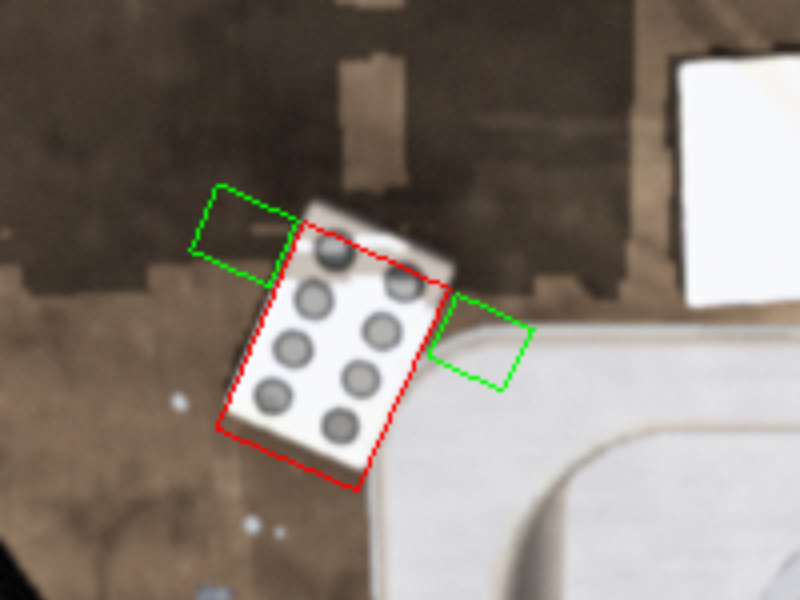

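Run:
```python
from plan import *
c=cap('wrist')
P=onz(c,np.array([(313,200),(456,262),(360,470),(228,420)])/4.+[190,130],.012);print(P)
W=P.mean(0);d=P[0]+P[1]-P[2]-P[3];print(W,np.degrees(np.arctan2(d[1],d[0])))
W[2]=0;l=d/np.linalg.norm(d);l[2]=0;G=W+.02*l;y=np.degrees(np.arctan2(l[1],l[0]))
plan([(G+cz*.1,down(y)),(G+cz*.012,down(y))])
```

```text
[[0.58536684 0.27514011 0.012     ]
 [0.60090887 0.31079587 0.012     ]
 [0.6566439  0.28464099 0.012     ]
 [0.64281318 0.25030372 0.012     ]]
[0.6214332  0.28022017 0.012     ] 155.74714457897304
[2.4, -3.6, 9.3] [0.0, 0.0, 0.43] rows 2.4 -> [0.603 0.288 0.1  ]
[0.0, -0.0, 8.8] [0.01, 0.0, -0.0] rows 1.5 -> [0.603 0.288 0.012]
```

>>> move_arm([
  [[2.4,-3.6,5],[0,0,0.18]],
  [[2.4,-3.6,9],[0,0,0.36]],
  [[2.4,-3.6,9.3],[0,0,0.43]],
  [[2.4,-3.6,9.3],[0,0,0.43]],
  [[2.4,-3.6,9.3],[0,0,0.43]],
], jaw=5.0)

```text
time_s: 37.62
tcp_pos: [0.6037, 0.2893, 0.1012]
eef_rot: [179.6, 0.1, 155.7]
contact_force: [-0.0, -0.2, -0.1]
gripper_width: 0.0502
gripper_force: 0.0
```

>>> move_arm([
  [[0,0,3],[0,0,0]],
  [[0,0,6],[0,0,0]],
  [[0,0,8],[0,0,0]],
  [[0,0,8.4],[0,0,0]],
  [[0,0,8.4],[0,0,0]],
])

```text
time_s: 38.25
tcp_pos: [0.6039, 0.2902, 0.0168]
eef_rot: [179.6, 0.1, 155.6]
contact_force: [-0.3, 0.1, 0.7]
gripper_width: 0.0499
gripper_force: 0.0
```

>>> move_arm([
  [[0,0,0.3],[0,0,0]],
  [[0,0,0.5],[0,0,0]],
  [[0,0,0.7],[0,0,0]],
])

```text
time_s: 38.62
tcp_pos: [0.6036, 0.2901, 0.0093]
eef_rot: [179.6, 0.1, 155.6]
contact_force: [-0.5, -0.5, 0.2]
gripper_width: 0.05
gripper_force: 0.0
```

No rim contact; a bit lower.

>>> move_arm([
  [[0,0,0.2],[0,0,0]],
  [[0,0,0.3],[0,0,0]],
  [[0,0,0.3],[0,0,0]],
])

```text
time_s: 39.0
tcp_pos: [0.6034, 0.2899, 0.0059]
eef_rot: [179.7, 0.1, 155.6]
contact_force: [0.6, -0.3, 0.1]
gripper_width: 0.0496
gripper_force: 0.0
```

>>> move_arm([
  [[0,0,0],[0,0,0]],
  [[0,0,0],[0,0,0]],
  [[0,0,0],[0,0,0]],
], jaw=3, squeeze=35)

```text
time_s: 39.38
tcp_pos: [0.6028, 0.2893, 0.0059]
eef_rot: [179.8, 0.1, 155.6]
contact_force: [-3.1, -2.7, 3.4]
gripper_width: 0.0392
gripper_force: 35.0
```

>>> move_arm([
  [[0,0,-2],[0,0,0]],
  [[0,0,-6],[0,0,0]],
  [[0,0,-11],[0,0,0]],
  [[0,0,-15],[0,0,0]],
  [[0,0,-15],[0,0,0]],
])

```text
time_s: 40.0
tcp_pos: [0.6051, 0.291, 0.1605]
eef_rot: [179.3, 0.3, 155.6]
contact_force: [-0.3, 0.5, -0.9]
gripper_width: 0.0394
gripper_force: 34.9
```

Run:
```python
from plan import *
s=r.get_state();print(s['gripper_force'],s['gripper_width'])
plan([((.57,.08,.17),down(165)),(K(-.021,-.034,.13),KR),(K(-.021,-.034,.013),KR)])
```

```text
34.89904224872589 0.03939620987852468
[-5.5, -20.7, -1.2] [0.01, 0.01, -0.16] rows 3.6 -> [0.57 0.08 0.17]
[-4.0, -21.4, 3.9] [0.0, -0.0, -0.15] rows 3.7 -> [ 0.552 -0.138  0.13 ]
[0.0, -0.1, 11.7] [0.0, -0.0, -0.0] rows 2.0 -> [ 0.552 -0.138  0.013]
```

>>> move_arm([
  [[-5.5,-20.7,-1.2],[0.01,0,-0.16]],
  [[-5.5,-20.7,-1.2],[0.01,0,-0.16]],
  [[-5.5,-20.7,-1.2],[0.01,0,-0.16]],
  [[-5.5,-20.7,-1.2],[0.01,0,-0.16]],
  [[-5.5,-20.7,-1.2],[0.01,0,-0.16]],
])

```text
time_s: 40.62
tcp_pos: [0.5669, 0.0763, 0.1665]
eef_rot: [-179.7, 0.1, 164.6]
contact_force: [0.1, 0.8, -0.5]
gripper_width: 0.0397
gripper_force: 34.9
```

>>> move_arm([
  [[-4,-21.4,3.9],[0,0,-0.15]],
  [[-4,-21.4,3.9],[0,0,-0.15]],
  [[-4,-21.4,3.9],[0,0,-0.15]],
  [[-4,-21.4,3.9],[0,0,-0.15]],
  [[-4,-21.4,3.9],[0,0,-0.15]],
])

```text
time_s: 41.25
tcp_pos: [0.5494, -0.1405, 0.1275]
eef_rot: [-179.7, -0.0, 173.2]
contact_force: [-0.2, -0.2, -1.5]
gripper_width: 0.0394
gripper_force: 34.9
```

>>> move_arm([
  [[0,0,0],[0,0,0]],
  [[0,0,0],[0,0,0]],
])

```text
time_s: 41.5
tcp_pos: [0.5504, -0.138, 0.129]
eef_rot: [-179.7, 0.1, 173.5]
contact_force: [0.5, 0.6, -0.6]
gripper_width: 0.0392
gripper_force: 34.9
```

Run:
```python
from plan import *
s=r.get_state();print(s['gripper_force'],s['gripper_width']);wplates()
plan([(K(-.021,-.034,.013),KR)])
```

```text
34.89937663078308 0.039249007109061484
W [545   9  95  62] edge 421.5 79.0 69.7 30.3 95.7
W [77 43 67 68]  407.6 -279.3 49.9 44.7 97.6
W [443 230  55  66]  588.6 -8.1 61.4 41.3 173.8
W [372 233  51  66]  584.1 -72.6 61.5 41.4 173.4
W [280 362  74  28]  691.5 -156.1 72.7 32.4 83.6
[-0.1, 0.1, 11.6] [-0.0, 0.0, -0.0] rows 1.9 -> [ 0.552 -0.138  0.013]
```

>>> move_arm([
  [[-0.1,0,4],[0,0,0]],
  [[-0.1,0,8],[0,0,0]],
  [[-0.1,0,10.5],[0,0,0]],
  [[-0.1,0,11.6],[0,0,0]],
  [[-0.1,0,11.7],[0,0,0]],
])

```text
time_s: 42.18
tcp_pos: [0.551, -0.1394, 0.0119]
eef_rot: [-179.7, 0.0, 173.4]
contact_force: [0.2, -0.1, 0.5]
gripper_width: 0.0396
gripper_force: 34.9
```

>>> move_arm([
  [[0,0,0.1],[0,0,0]],
  [[0,0,0.2],[0,0,0]],
  [[0,0,0.2],[0,0,0]],
])

```text
time_s: 42.55
tcp_pos: [0.5512, -0.1398, 0.0106]
eef_rot: [-179.7, 0.1, 173.4]
contact_force: [-0.1, -0.1, -0.6]
gripper_width: 0.0392
gripper_force: 34.9
```

>>> move_arm([
  [[0,0,0.1],[0,0,0]],
  [[0,0,0.1],[0,0,0]],
])

```text
time_s: 42.8
tcp_pos: [0.5512, -0.1399, 0.0099]
eef_rot: [-179.7, 0.1, 173.4]
contact_force: [-2.1, 0.9, 7.2]
gripper_width: 0.0393
gripper_force: 34.9
```

>>> move_arm([
  [[0,0,0],[0,0,0]],
  [[0,0,0],[0,0,0]],
  [[0,0,-3],[0,0,0]],
  [[0,0,-9],[0,0,0]],
  [[0,0,-14],[0,0,0]],
], jaw=4.4)

```text
time_s: 43.42
tcp_pos: [0.5509, -0.1392, 0.1509]
eef_rot: [-179.7, 0.1, 173.4]
contact_force: [1.2, 0.0, 0.5]
gripper_width: 0.0443
gripper_force: 0.0
```

>>> move_arm([
  [[0,0,0],[0,0,0]],
  [[0,0,0],[0,0,0]],
])

```text
time_s: 43.68
tcp_pos: [0.5504, -0.1391, 0.1488]
eef_rot: [-179.7, 0.1, 173.3]
contact_force: [-0.6, 0.3, -0.4]
gripper_width: 0.0441
gripper_force: 0.0
```

Run:
```python
from plan import *
wplates()
plan([((.57,.08,.2),down(172)),((.63,.33,.2),down(180)),((.5802,.3872,.10),down(184.4)),((.5802,.3872,.003),down(184.4))])
```

```text
W [95 49 62 64]  407.5 -278.9 49.1 44.6 100.1
W [437 223  51  63]  588.2 -8.1 61.7 41.4 174.2
W [296 224  46  62]  573.1 -141.7 60.8 41.3 172.2
W [370 227  48  62]  584.0 -72.6 60.9 41.3 173.4
[0.6, 22.0, -5.3] [-0.0, -0.0, 0.02] rows 3.8 -> [0.57 0.08 0.2 ]
[-2.6, 25.6, -0.1] [-0.0, -0.0, -0.14] rows 4.3 -> [0.63 0.33 0.2 ]
[4.9, 5.7, 9.9] [-0.0, -0.0, -0.07] rows 2.1 -> [0.58  0.387 0.1  ]
[0.0, 0.1, 9.7] [-0.0, -0.0, -0.0] rows 1.6 -> [0.58  0.387 0.003]
```

>>> move_arm([
  [[0.6,22,-5.3],[0,0,0]],
  [[0.6,22,-5.3],[0,0,0]],
  [[0.6,22,-5.3],[0,0,0]],
  [[0.6,22,-5.3],[0,0,0]],
], jaw=6.5)

```text
time_s: 44.22
tcp_pos: [0.5698, 0.0827, 0.1999]
eef_rot: [-179.7, -0.0, 173.4]
contact_force: [0.1, -0.6, 0.9]
gripper_width: 0.065
gripper_force: 0.0
```

>>> move_arm([
  [[-2.6,25.6,0],[0,0,-0.14]],
  [[-2.6,25.6,0],[0,0,-0.14]],
  [[-2.6,25.6,0],[0,0,-0.14]],
  [[-2.6,25.6,0],[0,0,-0.14]],
  [[-2.6,25.6,0],[0,0,-0.14]],
])

```text
time_s: 44.85
tcp_pos: [0.6251, 0.335, 0.1958]
eef_rot: [-179.6, -0.2, -178.4]
contact_force: [-0.9, -1.0, -1.2]
gripper_width: 0.0649
gripper_force: 0.0
```

>>> move_arm([
  [[0,0,0],[0,0,0]],
  [[0,0,0],[0,0,0]],
])

```text
time_s: 45.1
tcp_pos: [0.6253, 0.3303, 0.199]
eef_rot: [-179.7, -0.0, -178.7]
contact_force: [-0.3, -0.7, 0.6]
gripper_width: 0.0651
gripper_force: 0.0
```

Run:
```python
from plan import *
wplates(215)
plan([((.5802,.3872,.10),down(184.4)),((.5802,.3872,.003),down(184.4))])
```

```text
W [357 147  39  60]  580.3 387.9 59.3 39.0 3.3
W [  0 149  14  58] edge 589.9 4.0 60.8 13.9 165.3
W [284 364  23  30]  829.8 306.1 44.0 27.1 1.2
[4.4, 5.9, 9.9] [-0.01, -0.0, -0.05] rows 2.1 -> [0.58  0.387 0.1  ]
[-0.0, -0.1, 9.7] [0.0, -0.0, -0.0] rows 1.6 -> [0.58  0.387 0.003]
```

>>> move_arm([
  [[4.4,5.9,5],[-0.01,0,-0.05]],
  [[4.4,5.9,9.9],[-0.01,0,-0.05]],
  [[4.4,5.9,9.9],[-0.01,0,-0.05]],
  [[4.4,5.9,9.9],[-0.01,0,-0.05]],
], squeeze=25)

```text
time_s: 45.65
tcp_pos: [0.5812, 0.3884, 0.1016]
eef_rot: [179.7, 0.1, -175.8]
contact_force: [0.1, 0.7, 0.7]
gripper_width: 0.065
gripper_force: 0.0
```

>>> move_arm([
  [[0,0,4],[0,0,0]],
  [[0,0,8],[0,0,0]],
  [[0,0,9.6],[0,0,0]],
  [[0,0,9.6],[0,0,0]],
])

```text
time_s: 46.15
tcp_pos: [0.5812, 0.3892, 0.0051]
eef_rot: [179.7, 0.0, -175.8]
contact_force: [-0.6, 0.0, -0.1]
gripper_width: 0.0648
gripper_force: 0.0
```

>>> move_arm([
  [[0,0,0],[0,0,0]],
  [[0,0,0],[0,0,0]],
  [[0,0,0],[0,0,0]],
  [[0,0,0],[0,0,0]],
], jaw=3)

```text
time_s: 46.65
tcp_pos: [0.5806, 0.3898, 0.0054]
eef_rot: [179.7, 0.1, -175.7]
contact_force: [-0.9, -0.4, 5.9]
gripper_width: 0.0393
gripper_force: 25.0
```

>>> move_arm([
  [[0,0,-4],[0,0,0]],
  [[0,0,-10],[0,0,0]],
  [[0,0,-16],[0,0,0]],
  [[0,0,-18],[0,0,0]],
  [[0,0,-18],[0,0,0]],
])

```text
time_s: 47.28
tcp_pos: [0.5808, 0.3894, 0.1866]
eef_rot: [179.6, 0.2, -175.7]
contact_force: [0.1, 0.3, -0.7]
gripper_width: 0.0396
gripper_force: 25.0
```

Run:
```python
from plan import *
s=r.get_state();print(s['gripper_force'],s['gripper_width'],s['joints'])
plan([((.51,.23,.2),down(-134)),((.45,.12,.2),down(-84))])
```

```text
24.99873250722885 0.03963544765060403 [  49.65323639   23.95869793    0.66522731   -0.19917876  -66.26347094
 -135.31304139]
[8.2, -15.4, -1.5] [0.01, 0.01, -0.73] rows 4.0 -> [0.51 0.23 0.2 ]
[12.1, -3.2, 0.1] [0.0, -0.01, -0.87] rows 4.8 -> [0.45 0.12 0.2 ]
```

>>> move_arm([
  [[8.2,-15.4,-1.5],[0,0,-0.18]],
  [[8.2,-15.4,-1.5],[0,0,-0.36]],
  [[8.2,-15.4,-1.5],[0,0,-0.54]],
  [[8.2,-15.4,-1.5],[0.01,0.01,-0.72]],
  [[8.2,-15.4,-1.5],[0.01,0.01,-0.73]],
])

```text
time_s: 47.9
tcp_pos: [0.5093, 0.2283, 0.1974]
eef_rot: [-179.9, -0.6, -134.0]
contact_force: [-0.8, -0.1, -0.6]
gripper_width: 0.0396
gripper_force: 25.0
```

>>> move_arm([
  [[12.1,-3.2,0],[0,0,-0.18]],
  [[12.1,-3.2,0],[0,0,-0.36]],
  [[12.1,-3.2,0],[0,0,-0.54]],
  [[12.1,-3.2,0],[0,0,-0.72]],
  [[12.1,-3.2,0],[0,-0.01,-0.87]],
])

```text
time_s: 48.52
tcp_pos: [0.4488, 0.1198, 0.1987]
eef_rot: [179.8, 0.1, -84.0]
contact_force: [0.2, 0.1, 0.1]
gripper_width: 0.0394
gripper_force: 25.0
```

Run:
```python
from plan import *
s=r.get_state();print(s['gripper_force'],s['gripper_width'])
plan([onB(.003,.06,back=.001)])
```

```text
24.996439218521118 0.039409873537073974
[0.6, 3.0, 11.7] [0.0, 0.79, 0.0] rows 4.4 -> [0.419 0.111 0.081]
```

>>> move_arm([
  [[0,0,0],[0,0.18,0]],
  [[0.1,1,3],[0,0.36,0]],
  [[0.3,2,6],[0,0.54,0]],
  [[0.6,3,9],[0,0.72,0]],
  [[0.6,3,11.2],[0,0.79,0]],
])

```text
time_s: 49.15
tcp_pos: [0.4187, 0.1111, 0.0853]
eef_rot: [179.9, -45.6, -84.0]
contact_force: [0.3, -0.2, -0.3]
gripper_width: 0.0395
gripper_force: 25.0
```

>>> move_arm([
  [[0,0,0],[0,0,0]],
  [[0,0,0],[0,0,0]],
])

```text
time_s: 49.4
tcp_pos: [0.4197, 0.1108, 0.0879]
eef_rot: [179.9, -45.1, -84.1]
contact_force: [-0.3, 0.5, -0.1]
gripper_width: 0.0396
gripper_force: 25.0
```

Run:
```python
from plan import *
s=r.get_state();print(s['gripper_force'],s['gripper_width'])
plan([onB(.002,.0015,back=.001)])
```

```text
24.99901056289673 0.03955852068123626
[-0.6, 0.1, 6.3] [0.0, -0.0, -0.0] rows 1.1 -> [0.423 0.071 0.039]
```

>>> move_arm([
  [[-0.6,0.1,2],[0,0,0]],
  [[-0.6,0.1,4.5],[0,0,0]],
  [[-0.6,0.1,6],[0,0,0]],
  [[-0.6,0.1,6.3],[0,0,0]],
  [[-0.6,0.1,6.4],[0,0,0]],
])

```text
time_s: 50.02
tcp_pos: [0.4233, 0.07, 0.039]
eef_rot: [180.0, -45.1, -84.1]
contact_force: [-0.1, 1.0, 2.0]
gripper_width: 0.0394
gripper_force: 25.0
```

>>> move_arm([
  [[0,0,0],[0,0,0]],
  [[0,0,0.1],[0,0,0]],
  [[0,0,0.1],[0,0,0]],
])

```text
time_s: 50.4
tcp_pos: [0.4233, 0.0702, 0.0386]
eef_rot: [-180.0, -45.2, -84.0]
contact_force: [-7.9, 7.3, 11.4]
gripper_width: 0.0397
gripper_force: 25.0
```

>>> move_arm([
  [[0,0,0],[0,0,0]],
  [[0,0,0],[0,0,0]],
  [[0,0,0],[0,0,0]],
], jaw=6.0)

```text
time_s: 50.78
tcp_pos: [0.4229, 0.0688, 0.0376]
eef_rot: [179.9, -45.2, -84.0]
contact_force: [-0.0, 0.4, -0.5]
gripper_width: 0.0592
gripper_force: 0.0
```

>>> move_arm([
  [[0,0,-2],[0,0,0]],
  [[0,0,-6],[0,0,0]],
  [[0,0,-10],[0,0,0]],
  [[0,0,-10],[0,0,0]],
])

```text
time_s: 51.28
tcp_pos: [0.4166, 0.1422, 0.1091]
eef_rot: [-179.9, -45.0, -84.0]
contact_force: [0.1, -0.5, -0.8]
gripper_width: 0.06
gripper_force: 0.0
```

>>> move_arm([
  [[8.1,-0.4,-8],[0,-0.3,0]],
  [[8.1,-0.4,-8],[0,-0.53,0]],
  [[8.1,-0.4,-8],[0,-0.53,0]],
  [[8.1,-0.4,-8],[0,-0.53,0]],
], jaw=0)

```text
time_s: 51.78
tcp_pos: [0.4198, 0.1378, 0.223]
eef_rot: [-179.9, -14.5, -84.3]
contact_force: [-0.7, 0.0, 0.0]
gripper_width: 0.0256
gripper_force: 0.0
```

>>> move_arm([
  [[10.7,0.2,2.9],[0,-0.78,0]],
  [[10.7,0.2,2.9],[0,-0.78,0]],
  [[10.7,0.2,2.9],[0,-0.78,0]],
  [[10.7,0.2,2.9],[0,-0.78,0]],
  [[10.7,0.2,2.9],[0,-0.78,0]],
])

```text
time_s: 52.4
tcp_pos: [0.4291, 0.0278, 0.2201]
eef_rot: [179.7, 30.1, -84.4]
contact_force: [-0.4, -0.5, -1.1]
gripper_width: 0.0006
gripper_force: 0.0
```

>>> move_arm([
  [[10.9,0.2,9],[0,-0.26,0]],
  [[10.9,0.2,9],[0,-0.26,0]],
  [[10.9,0.2,9],[0,-0.26,0]],
  [[10.9,0.2,9],[0,-0.26,0]],
  [[10.9,0.2,9],[0,-0.26,0]],
])

```text
time_s: 53.02
tcp_pos: [0.433, -0.02, 0.0911]
eef_rot: [-179.9, 44.6, -83.9]
contact_force: [1.5, -0.4, 0.5]
gripper_width: 0.0004
gripper_force: 0.0
```

Run:
```python
from plan import *
plan([push(-45,.13,.024),push(-45,.042,.024),push(-45)])
```

```text
[0.3, 0.0, 0.3] [-0.0, -0.01, 0.0] rows 0.1 -> [ 0.433 -0.02   0.087]
[0.0, 0.0, 8.8] [-0.0, 0.0, 0.0] rows 1.5 -> [0.426 0.042 0.025]
[-1.2, 0.0, 0.0] [-0.0, 0.0, 0.0] rows 0.2 -> [0.425 0.051 0.034]
```

>>> move_arm([
  [[0.3,0,4],[0,0,0]],
  [[0.3,0,7],[0,0,0]],
  [[0.3,0,9],[0,0,0]],
  [[-0.4,0,9],[0,0,0]],
  [[-1,0,9],[0,0,0]],
])

```text
time_s: 53.65
tcp_pos: [0.4258, 0.0495, 0.0338]
eef_rot: [-179.9, 44.7, -83.9]
contact_force: [-0.2, 0.2, 0.5]
gripper_width: 0.0004
gripper_force: 0.0
```

>>> move_arm([
  [[-0.4,0,-0.1],[0,0.1,0]],
  [[-0.9,0,-0.1],[0,0.21,0]],
  [[-1.4,0,-0.1],[0,0.31,0]],
  [[-1.8,0,-0.1],[0,0.42,0]],
  [[-2.3,0,0],[0,0.52,0]],
])

```text
time_s: 54.28
tcp_pos: [0.4248, 0.0661, 0.0506]
eef_rot: [-179.8, 14.8, -84.1]
contact_force: [-1.1, -0.6, -0.3]
gripper_width: 0.0006
gripper_force: 0.1
```

>>> move_arm([
  [[-0.5,0,-0.1],[0,0.12,0]],
  [[-1.1,0,-0.2],[0,0.24,0]],
  [[-1.6,0,-0.1],[0,0.37,0]],
  [[-2,0,-0.1],[0,0.47,0]],
  [[-2.5,0,0.1],[0,0.58,0]],
])

```text
time_s: 54.9
tcp_pos: [0.4216, 0.0909, 0.0556]
eef_rot: [-179.8, -18.3, -84.1]
contact_force: [1.5, -0.1, -0.8]
gripper_width: 0.0005
gripper_force: 0.0
```

>>> move_arm([
  [[2,0,-3],[0,-0.1,0]],
  [[4.5,0,-8],[0,-0.31,0]],
  [[4.5,0,-13.7],[0,-0.31,0]],
  [[4.5,0,-13.7],[0,-0.31,0]],
])

```text
time_s: 55.4
tcp_pos: [0.4241, 0.0912, 0.2046]
eef_rot: [-179.4, -0.1, -84.2]
contact_force: [0.7, 0.4, -0.9]
gripper_width: 0.0005
gripper_force: 0.0
```

Run:
```python
from plan import *
checkA()
plan([onA(0,.08),onA(0,.0)])
```

```text
whitefrac in expected quad 0.8739837398373984 dark wells frac 0.3121047877145438 [[304.0, 209.0], [343.0, 209.0], [344.0, 262.0], [303.0, 262.0]]
0.89 [303. 211. 345. 269.]
[3.8, 0.0, 10.8] [-0.0, -0.79, -0.0] rows 4.4 -> [0.425 0.051 0.092]
[0.0, 0.1, 8.0] [-0.0, -0.0, -0.0] rows 1.3 -> [0.419 0.107 0.035]
```

Flipped again, same as before.

>>> move_arm([
  [[3.9,0.1,3],[0,-0.18,0]],
  [[3.9,0.1,6],[0,-0.36,0]],
  [[3.9,0.1,9],[0,-0.54,0]],
  [[3.7,0.1,10.9],[0,-0.72,0]],
  [[3.7,0.1,10.9],[0,-0.79,0]],
], jaw=6.5)

```text
time_s: 56.12
tcp_pos: [0.423, 0.0523, 0.0879]
eef_rot: [179.7, 45.2, -84.4]
contact_force: [-0.2, -1.0, -0.7]
gripper_width: 0.045
gripper_force: 0.0
```

>>> move_arm([
  [[0,0,0],[0,0,0]],
  [[0,0,0],[0,0,0]],
  [[0,0,0],[0,0,0]],
])

```text
time_s: 56.5
tcp_pos: [0.4234, 0.0533, 0.0901]
eef_rot: [180.0, 44.7, -84.0]
contact_force: [0.1, -0.6, 1.1]
gripper_width: 0.0647
gripper_force: 0.0
```

>>> move_arm([
  [[0,0,3],[0,0,0]],
  [[0,0,6],[0,0,0]],
  [[0,0,7.7],[0,0,0]],
  [[0,0,7.7],[0,0,0]],
])

```text
time_s: 57.0
tcp_pos: [0.4173, 0.1073, 0.0349]
eef_rot: [179.9, 44.7, -84.0]
contact_force: [0.4, 0.8, 0.3]
gripper_width: 0.0651
gripper_force: 0.0
```

Run:
```python
from plan import *
plan([onA(0,0)])
```

```text
[-0.0, -0.2, -0.0] [0.0, -0.0, 0.0] rows 0.0 -> [0.419 0.107 0.035]
```

>>> move_arm([
  [[0,0,0],[0,0,0]],
  [[0,0,0],[0,0,0]],
  [[0,0,0],[0,0,0]],
  [[0,0,0],[0,0,0]],
], jaw=3)

```text
time_s: 57.5
tcp_pos: [0.4184, 0.1059, 0.035]
eef_rot: [179.9, 44.8, -84.1]
contact_force: [-0.3, -1.7, 2.7]
gripper_width: 0.0397
gripper_force: 25.0
```

>>> move_arm([
  [[0,0,-2],[0,0,0]],
  [[0,0,-5],[0,0,0]],
  [[0,0,-8],[0,0,0]],
  [[0,0,-8],[0,0,0]],
])

```text
time_s: 58.0
tcp_pos: [0.4252, 0.0482, 0.0933]
eef_rot: [-179.8, 44.6, -84.0]
contact_force: [-0.2, -0.9, -1.2]
gripper_width: 0.0396
gripper_force: 25.0
```

>>> move_arm([
  [[-2,-0.4,-2],[0,0.17,0]],
  [[-4,-0.8,-4],[0,0.34,0]],
  [[-6,-1.2,-6],[0,0.51,0]],
  [[-8,-1.6,-7],[0,0.68,0]],
  [[-8,-1.6,-7],[0,0.79,0]],
])

```text
time_s: 58.62
tcp_pos: [0.44, 0.061, 0.2]
eef_rot: [-179.8, -0.6, -83.9]
contact_force: [-0.2, -0.7, -1.7]
gripper_width: 0.0392
gripper_force: 25.0
```

>>> move_arm([
  [[4.6,-3.4,2.3],[0,0,0.18]],
  [[4.6,-3.4,2.3],[0,0,0.36]],
  [[4.6,-3.4,2.3],[0,0,0.54]],
  [[4.6,-3.4,2.3],[0,0,0.72]],
  [[4.6,-3.4,2.3],[0,0,0.84]],
])

```text
time_s: 59.25
tcp_pos: [0.4771, 0.0167, 0.1745]
eef_rot: [-179.7, -0.4, -132.5]
contact_force: [-0.0, 0.2, -0.3]
gripper_width: 0.0398
gripper_force: 25.0
```

Run:
```python
from plan import *
s=r.get_state();print(s['gripper_force'],s['gripper_width'])
plan([(K(0,-.1,.14),KR)])
```

```text
24.99346286058426 0.03977412636315654
[10.4, -21.5, 3.6] [-0.01, -0.0, 0.94] rows 5.2 -> [ 0.565 -0.205  0.14 ]
```

>>> move_arm([
  [[10.4,-21.5,3.6],[0,0,0.18]],
  [[10.4,-21.5,3.6],[0,0,0.36]],
  [[10.4,-21.5,3.6],[0,0,0.54]],
  [[10.4,-21.5,3.6],[-0.01,0,0.72]],
  [[10.4,-21.5,3.6],[-0.01,0,0.9]],
])

```text
time_s: 59.88
tcp_pos: [0.5667, -0.2081, 0.1386]
eef_rot: [-180.0, -0.4, 175.6]
contact_force: [-0.2, 0.1, -0.5]
gripper_width: 0.04
gripper_force: 25.0
```

>>> move_arm([
  [[0,0,0],[0,0,0.04]],
  [[0,0,0],[0,0,0.04]],
  [[0,0,0],[0,0,0.04]],
])

```text
time_s: 60.25
tcp_pos: [0.5669, -0.2047, 0.1407]
eef_rot: [-180.0, -0.3, 174.0]
contact_force: [0.2, -0.6, -1.1]
gripper_width: 0.0398
gripper_force: 25.0
```

Run:
```python
from plan import *
plan([(K(0,-.1,.008),KR)]);wplates()
```

```text
[0.1, -0.1, 13.3] [-0.0, -0.0, 0.01] rows 2.2 -> [ 0.565 -0.205  0.008]
W [620   5  20  42] edge 425.9 50.0 27.8 14.8 8.1
W [167   8  65  70]  405.9 -278.6 49.4 47.1 83.5
W [417 168  37  16]  525.3 -100.1 30.4 12.0 86.7
W [510 202  58  66]  587.9 -7.3 60.9 41.8 174.0
W [440 204  55  67]  583.6 -71.9 61.9 41.6 173.5
W [364 220  49  64]  589.7 -143.2 60.7 41.6 174.5
W [282 259  77  56]  617.7 -207.4 69.9 56.4 84.0
```

>>> move_arm([
  [[0.1,0,5],[0,0,0.01]],
  [[0.1,0,10],[0,0,0.01]],
  [[0.1,0,12.5],[0,0,0.01]],
  [[0.1,0,13.3],[0,0,0.01]],
  [[0.1,0,13.4],[0,0,0.01]],
])

```text
time_s: 60.92
tcp_pos: [0.5658, -0.2045, 0.0075]
eef_rot: [-180.0, -0.2, 173.4]
contact_force: [0.6, -0.0, 0.1]
gripper_width: 0.0399
gripper_force: 25.0
```

>>> move_arm([
  [[0,0,0.1],[0,0,0]],
  [[0,0,0.1],[0,0,0]],
])

```text
time_s: 61.18
tcp_pos: [0.5662, -0.2046, 0.0072]
eef_rot: [-180.0, -0.1, 173.4]
contact_force: [-2.2, 1.4, 4.5]
gripper_width: 0.0396
gripper_force: 25.0
```

>>> move_arm([
  [[0,0,0],[0,0,0]],
  [[0,0,0],[0,0,0]],
  [[0,0,-3],[0,0,0]],
  [[0,0,-9],[0,0,0]],
  [[0,0,-14],[0,0,0]],
], jaw=4.3)

```text
time_s: 61.8
tcp_pos: [0.5664, -0.2049, 0.1479]
eef_rot: [-180.0, -0.2, 173.4]
contact_force: [1.2, -0.6, 0.4]
gripper_width: 0.043
gripper_force: 0.0
```

>>> move_arm([
  [[0,0,-3],[0,0,0]],
  [[-4,5,-5],[0,0,0]],
  [[-4,5,-5],[0,0,0]],
])

```text
time_s: 62.18
tcp_pos: [0.6147, -0.1579, 0.1975]
eef_rot: [-180.0, -0.0, 173.5]
contact_force: [0.5, -0.7, 0.2]
gripper_width: 0.043
gripper_force: 0.0
```

Run:
```python
from plan import *
wplates();c=cap('wrist','w4.png')
cv2.imwrite('pics/w4c.png',cv2.resize(c['image'][120:340,200:640],(800,400),interpolation=2))
print(r.get_state()['tcp_pos'])
for d in pinpoint('hasp_tip','wrist')[:2]+pinpoint('lid_front_edge','wrist')[:2]: print(d)
```

```text
W [129   0  55  38] edge 414.3 -279.8 48.8 29.3 82.7
W [438 146  47  62]  587.4 -8.2 61.5 41.8 174.1
W [376 149  45  62]  583.2 -72.5 61.5 41.8 173.5
W [246 151  42  60]  569.1 -204.4 59.6 40.0 173.4
W [309 164  40  60]  589.7 -144.1 60.6 41.1 175.0
W [263 228  42   9]  624.1 -195.4 43.5 8.9 83.4
W [513 298  54  15]  744.2 83.7 62.3 18.1 83.2
[ 0.6122136  -0.15898313  0.1955104 ]
{'location': [83.8, 375.8], 'score': 0.79}
{'location': [18.8, 165.5], 'score': 0.36}
```

View pics/w4c.png

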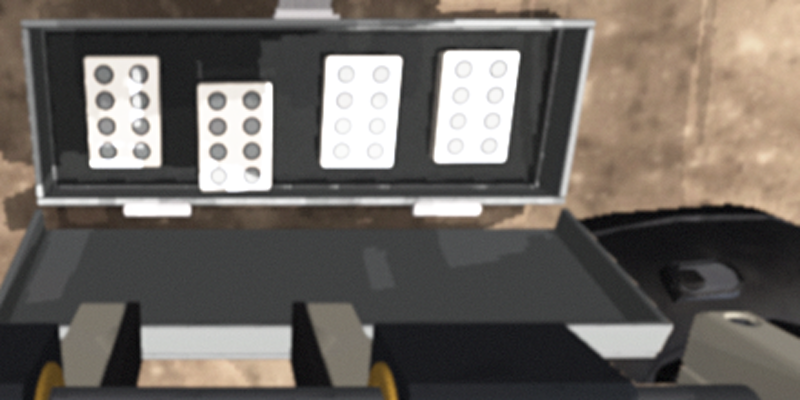

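```bash
cat >> plan.py <<'E'
def lidp(th,rho=.098,push=.003,dz=-.015,y=-.04):
    x=.049-rho*np.cos(th)+.02*np.sin(th);z=.03+rho*np.sin(th)+.02*np.cos(th)
    return (K(x+.0095-push,y,z+dz),KR)
E
python3 - <<'E'
from plan import *
seq=[(K(.16,-.04,.25),KR),(K(.16,-.04,.095),KR)]
plan(seq)
q=seq[-1]
def chain(q,L):
    for w in L: plan([w],q)
    return L[-1]
print('a');q=chain(q,[(K(.135,-.04,.097),KR),lidp(2.0),lidp(1.85),lidp(1.7),lidp(1.55,dz=-.013)])
print('b');q=chain(q,[lidp(1.4,.092,.004,-.006),lidp(1.25,.09,.004,-.003),lidp(1.1,.088,.004,0),lidp(.95,.087,.004,0),lidp(.8,.086,.003,0)])
print('c');q=chain(q,[lidp(.6,.085,0,0),lidp(.4,.08,0,.002),lidp(.2,.075,0,.003),lidp(0,.07,0,.001)])
E
```

```text
[-11.9, 1.0, -5.6] [-0.0, -0.01, -0.0] rows 2.2 -> [ 0.731 -0.164  0.25 ]
[0.1, -0.0, 15.5] [-0.0, 0.0, -0.0] rows 2.6 -> [ 0.731 -0.164  0.095]
a
[2.5, -0.0, -0.2] [0.0, 0.0, 0.0] rows 0.4 -> [ 0.706 -0.161  0.097]
[4.6, 0.0, -0.1] [0.0, 0.0, 0.0] rows 0.8 -> [ 0.686 -0.159  0.096]
[5.8, 0.0, -0.9] [0.0, 0.0, 0.0] rows 1.0 -> [ 0.673 -0.157  0.104]
[7.2, 0.0, -1.5] [0.0, 0.0, 0.0] rows 1.2 -> [ 0.659 -0.156  0.11 ]
[8.7, 0.0, -2.0] [0.0, 0.0, 0.0] rows 1.5 -> [ 0.645 -0.154  0.115]
b
[1.5, -0.0, -0.3] [0.0, 0.0, 0.0] rows 0.3 -> [ 0.63  -0.152  0.118]
[2.8, -0.0, -0.3] [0.0, 0.0, 0.0] rows 0.5 -> [ 0.617 -0.151  0.119]
[4.1, -0.0, -0.2] [0.0, 0.0, 0.0] rows 0.7 -> [ 0.604 -0.15   0.117]
[5.3, -0.0, 0.3] [0.0, 0.0, 0.0] rows 0.9 -> [ 0.592 -0.148  0.112]
[6.4, -0.0, 1.0] [0.0, 0.0, 0.0] rows 1.1 -> [ 0.582 -0.147  0.106]
c
[1.0, 0.0, 1.1] [0.0, 0.0, 0.0] rows 0.2 -> [ 0.572 -0.146  0.095]
[1.7, 0.0, 2.4] [0.0, 0.0, 0.0] rows 0.5 -> [ 0.565 -0.145  0.082]
[2.1, -0.0, 3.8] [0.0, 0.0, 0.0] rows 0.7 -> [ 0.561 -0.145  0.068]
[2.1, -0.0, 5.5] [0.0, 0.0, 0.0] rows 1.0 -> [ 0.56  -0.145  0.051]
```

>>> move_arm([
  [[-5,0.5,-5.6],[0,0,0]],
  [[-11.9,1,-5.6],[0,0,0]],
  [[-11.9,1,-5.6],[0,0,0]],
  [[-11.9,1,-5.6],[0,0,0]],
  [[-11.9,1,-5.6],[0,0,0]],
], jaw=0)

```text
time_s: 63.0
tcp_pos: [0.7303, -0.1641, 0.2506]
eef_rot: [-180.0, -0.3, 173.3]
contact_force: [-1.0, -0.2, -0.2]
gripper_width: 0.0019
gripper_force: 0.0
```

>>> move_arm([
  [[0,0,4],[0,0,0]],
  [[0,0,8],[0,0,0]],
  [[0,0,12],[0,0,0]],
  [[0,0,15.5],[0,0,0]],
  [[0,0,15.5],[0,0,0]],
])

```text
time_s: 63.62
tcp_pos: [0.7279, -0.1636, 0.0936]
eef_rot: [-180.0, -0.6, 173.3]
contact_force: [-0.3, 0.3, 0.7]
gripper_width: 0.0003
gripper_force: 0.0
```

>>> move_arm([
  [[1.2,0,-0.1],[0,0,0]],
  [[2.5,0,-0.2],[0,0,0]],
  [[3.5,0,-0.2],[0,0,0]],
  [[4.6,0,-0.1],[0,0,0]],
  [[5.2,0,-0.5],[0,0,0]],
])

```text
time_s: 64.25
tcp_pos: [0.6782, -0.1574, 0.1015]
eef_rot: [-180.0, -0.3, 173.4]
contact_force: [1.5, 0.2, -0.5]
gripper_width: 0.0007
gripper_force: 0.4
```

>>> move_arm([
  [[0.6,0,-0.4],[0,0,0]],
  [[1.3,0,-0.7],[0,0,0]],
  [[2,0,-1],[0,0,0]],
  [[2.8,0,-1.3],[0,0,0]],
  [[3.5,0,-1.5],[0,0,0]],
])

```text
time_s: 64.88
tcp_pos: [0.644, -0.1534, 0.1167]
eef_rot: [-180.0, -0.2, 173.4]
contact_force: [0.7, -0.7, -0.7]
gripper_width: 0.0006
gripper_force: 0.4
```

>>> move_arm([
  [[0.8,0,-0.2],[0,0,0]],
  [[1.5,0,-0.3],[0,0,0]],
  [[2.2,0,-0.3],[0,0,0]],
  [[2.8,0,-0.3],[0,0,0]],
  [[2.8,0,-0.3],[0,0,0]],
])

```text
time_s: 65.5
tcp_pos: [0.6161, -0.1502, 0.1196]
eef_rot: [-180.0, -0.3, 173.4]
contact_force: [-0.5, -0.4, 0.3]
gripper_width: 0.0004
gripper_force: 0.0
```

Run:
```python
from plan import *
c=cap('side','s2.png')
cv2.imwrite('pics/s2c.png',cv2.resize(c['image'][140:300,200:440],(720,480),interpolation=2))
print(r.get_state()['contact_force'])
```

```text
[-0.74330921  0.48824791 -0.4157217 ]
```

View pics/s2c.png

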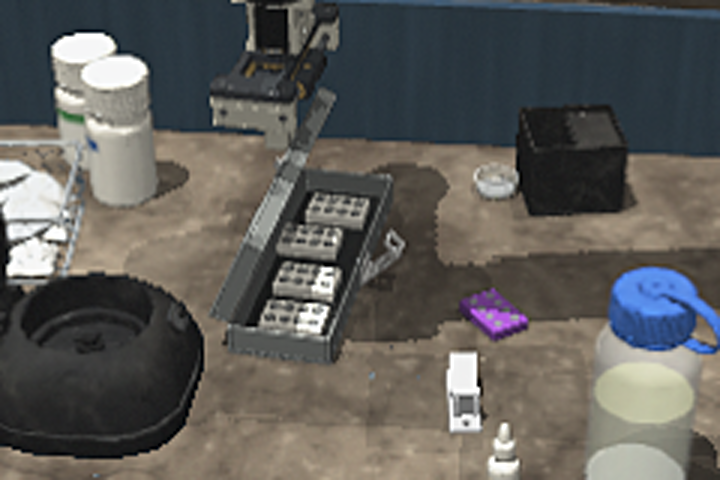

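>>> move_arm([
  [[1.3,0,0.1],[0,0,0]],
  [[2.5,0,0.6],[0,0,0]],
  [[3.1,0,0.9],[0,0,0]],
  [[3.6,0,1.3],[0,0,0]],
  [[4.1,0,1.8],[0,0,0]],
])

```text
time_s: 66.18
tcp_pos: [0.5756, -0.1455, 0.1016]
eef_rot: [-180.0, -0.2, 173.4]
contact_force: [0.8, 0.1, -0.1]
gripper_width: 0.0005
gripper_force: 0.1
```

>>> move_arm([
  [[0.5,0,0.6],[0,0,0]],
  [[0.9,0,1.2],[0,0,0]],
  [[1.2,0,1.9],[0,0,0]],
  [[1.4,0,2.6],[0,0,0]],
  [[1.6,0,3.3],[0,0,0]],
])

```text
time_s: 66.8
tcp_pos: [0.5598, -0.1436, 0.0683]
eef_rot: [-180.0, -0.2, 173.4]
contact_force: [-0.6, 0.4, -0.2]
gripper_width: 0.0006
gripper_force: 0.0
```

>>> move_arm([
  [[0,0,0.6],[0,0,0]],
  [[0,0,1.2],[0,0,0]],
  [[0,0,1.2],[0,0,0]],
  [[0,0,1.2],[0,0,0]],
  [[0,0,1.2],[0,0,0]],
])

```text
time_s: 67.42
tcp_pos: [0.56, -0.1437, 0.0571]
eef_rot: [-180.0, -0.2, 173.4]
contact_force: [1.1, 0.9, 0.3]
gripper_width: 0.0003
gripper_force: 0.0
```

>>> move_arm([
  [[0,0,0.3],[0,0,0]],
  [[0,0,0.6],[0,0,0]],
  [[0,0,0.7],[0,0,0]],
])

```text
time_s: 67.8
tcp_pos: [0.5597, -0.1437, 0.0502]
eef_rot: [-180.0, -0.2, 173.4]
contact_force: [-4.6, 1.1, 12.2]
gripper_width: 0.0004
gripper_force: 5.9
```

>>> move_arm([
  [[0,0,0.2],[0,0,0]],
  [[0,0,0.2],[0,0,0]],
])

```text
time_s: 68.05
tcp_pos: [0.5598, -0.1437, 0.0501]
eef_rot: [-180.0, -0.2, 173.4]
contact_force: [-7.0, 3.7, 21.9]
gripper_width: 0.0006
gripper_force: 11.1
```

```bash
cat >> plan.py <<'E'
def hasp(ph,gap=0.,y=0.):
    t=35*ph/.9;a=np.radians(t);e=np.array([np.cos(a),np.sin(a)]);f=np.array([np.sin(a),-np.cos(a)])
    P=np.array([-.052-.046*np.sin(ph),.006+.046*np.cos(ph)])+.012*f-(.0095+gap)*e
    return (K(P[0],y,P[1]),down(180+KY,-t))
E
python3 - <<'E'
from plan import *
h=[d for d in pinpoint('hasp_tip','top')]
c=cap('top')
for d in pinpoint('hasp_tip','top')[:3]:
    for z in (.03,.035):
        p=onz(c,d['location'][::-1],z)[0]-KC;print(d['score'],'case xy',p@kx,p@ky)
seq=[(K(-.03,0,.16),KR),(K(-.14,0,.14),hasp(.9)[1]),hasp(1.0,.02)]
plan(seq);q=seq[-1]
print('a')
for w in [hasp(.95,.005),hasp(.85,-.002),hasp(.7,-.002),hasp(.55,-.002)]: plan([w],q)
q=hasp(.55,-.002);print('b')
for w in [hasp(.4,-.002),hasp(.25,-.002),hasp(.12,-.002),hasp(0,-.001),hasp(0,-.003)]: plan([w],q)
E
```

```text
0.55 case xy -0.08176433458407906 -0.007578159238211234
0.55 case xy -0.08220234665655769 -0.006814580260833142
0.41 case xy -0.176422636371535 0.1771486170559656
0.41 case xy -0.17640770791652952 0.1770282773287488
[1.8, 3.9, -11.0] [-0.0, -0.0, -0.0] rows 2.0 -> [ 0.547 -0.103  0.16 ]
[11.0, -0.0, 2.0] [-0.0, -0.61, -0.0] rows 3.4 -> [ 0.437 -0.09   0.14 ]
[5.1, 0.0, 13.2] [-0.0, -0.07, -0.0] rows 2.4 -> [ 0.471 -0.094  0.003]
a
[-1.7, 0.0, -0.1] [0.0, 0.03, 0.0] rows 0.3 -> [ 0.483 -0.095  0.014]
[-2.8, 0.0, -0.3] [0.0, 0.1, 0.0] rows 0.6 -> [ 0.491 -0.096  0.022]
[-3.3, 0.0, -0.4] [0.0, 0.2, -0.0] rows 1.1 -> [ 0.494 -0.097  0.027]
[-3.9, 0.0, -0.5] [0.0, 0.31, 0.0] rows 1.7 -> [ 0.498 -0.097  0.031]
b
[-0.6, -0.0, -0.2] [0.0, 0.1, 0.0] rows 0.6 -> [ 0.503 -0.098  0.035]
[-1.1, -0.0, -0.2] [0.0, 0.2, 0.0] rows 1.1 -> [ 0.508 -0.098  0.037]
[-1.6, -0.0, -0.2] [0.0, 0.29, -0.0] rows 1.6 -> [ 0.513 -0.099  0.039]
[-2.0, -0.0, -0.1] [0.0, 0.37, 0.0] rows 2.0 -> [ 0.516 -0.099  0.04 ]
[-2.2, 0.0, -0.1] [0.0, 0.37, 0.0] rows 2.0 -> [ 0.518 -0.099  0.04 ]
```

Run:
```python
from plan import *
seq=[(K(-.03,0,.16),KR),(K(-.14,-.004,.13),hasp(.9)[1]),hasp(.9,.014,-.004)]
plan(seq);q=seq[-1]
print('a')
for w in [hasp(.9,.005,-.004),hasp(.85,-.002,-.004),hasp(.7,-.002,-.004),hasp(.55,-.002,-.004)]: plan([w],q)
```

```text
[1.8, 3.9, -11.0] [-0.0, -0.0, -0.0] rows 2.0 -> [ 0.547 -0.103  0.16 ]
[11.0, -0.4, 3.0] [-0.0, -0.61, -0.0] rows 3.4 -> [ 0.437 -0.094  0.13 ]
[3.6, 0.0, 12.0] [-0.0, -0.0, -0.0] rows 2.1 -> [ 0.476 -0.099  0.011]
a
[-0.9, 0.0, -0.0] [0.0, 0.0, 0.0] rows 0.1 -> [ 0.484 -0.1    0.016]
[-1.8, 0.0, -0.1] [0.0, 0.03, 0.0] rows 0.3 -> [ 0.49  -0.1    0.022]
[-2.3, 0.0, -0.3] [0.0, 0.14, -0.0] rows 0.8 -> [ 0.494 -0.101  0.027]
[-2.9, 0.0, -0.4] [-0.0, 0.24, 0.0] rows 1.3 -> [ 0.498 -0.101  0.031]
```

>>> move_arm([
  [[0,0,-5],[0,0,0]],
  [[1.8,3.9,-11],[0,0,0]],
  [[1.8,3.9,-11],[0,0,0]],
  [[1.8,3.9,-11],[0,0,0]],
])

```text
time_s: 68.7
tcp_pos: [0.547, -0.1023, 0.1584]
eef_rot: [180.0, -0.2, 173.4]
contact_force: [1.1, 0.1, -0.4]
gripper_width: 0.0002
gripper_force: 0.0
```

>>> move_arm([
  [[4,0,0],[0,0,0]],
  [[8,0,0],[0,-0.18,0]],
  [[11,0.2,2],[0,-0.36,0]],
  [[11,0.2,3],[0,-0.54,0]],
  [[11,0.2,3],[0,-0.61,0]],
])

```text
time_s: 69.32
tcp_pos: [0.4614, -0.1302, 0.1696]
eef_rot: [175.3, 31.3, 173.8]
contact_force: [-0.5, -1.4, -1.4]
gripper_width: 0.0004
gripper_force: 0.0
```

>>> move_arm([
  [[0,0,0],[0,0,0]],
  [[0,0,0],[0,0,0]],
])

```text
time_s: 69.58
tcp_pos: [0.4583, -0.1315, 0.1656]
eef_rot: [175.4, 30.6, 173.5]
contact_force: [1.0, -1.0, -0.1]
gripper_width: 0.0003
gripper_force: 0.0
```

Run:
```python
from plan import *
print(r.get_state()['contact_force'])
plan([hasp(.9,.014,-.004)])
```

```text
[ 1.02378622 -1.037826   -0.07230394]
[6.6, 2.3, 14.2] [0.08, -0.08, -0.0] rows 2.6 -> [ 0.476 -0.099  0.011]
```

Run:
```python
from plan import *
print(r.get_state()['joints'])
```

```text
[   9.98730286  -11.87541798  -58.27541498   16.77394751  -13.45547714
 -120.49731312]
```

```bash
sed -i 's/t=35\*ph/t=12*ph/' plan.py
python3 - <<'E'
from plan import *
seq=[(K(-.125,-.004,.13),hasp(.9)[1]),hasp(.9,.014,-.004)]
plan(seq);q=seq[-1]
print('a')
for w in [hasp(.9,.005,-.004),hasp(.85,-.002,-.004),hasp(.75,-.002,-.004),hasp(.65,-.002,-.004),hasp(.55,-.002,-.004)]: plan([w],q)
q=hasp(.55,-.002,-.004);print('b')
for w in [hasp(.4,-.002),hasp(.25,-.002),hasp(.12,-.002),hasp(0,-.001),hasp(0,-.003)]: plan([w],q)
E
```

```text
[2.7, 3.3, 2.8] [0.08, 0.32, 0.01] rows 1.8 -> [ 0.452 -0.096  0.13 ]
[0.8, -0.0, 11.3] [-0.0, 0.0, 0.0] rows 1.9 -> [ 0.468 -0.098  0.018]
a
[-0.9, 0.0, -0.0] [0.0, 0.0, 0.0] rows 0.1 -> [ 0.477 -0.099  0.02 ]
[-1.8, 0.0, -0.2] [-0.0, 0.01, -0.0] rows 0.3 -> [ 0.485 -0.1    0.023]
[-2.1, 0.0, -0.4] [-0.0, 0.03, 0.0] rows 0.4 -> [ 0.488 -0.1    0.027]
[-2.5, 0.0, -0.7] [-0.0, 0.06, -0.0] rows 0.4 -> [ 0.491 -0.1    0.03 ]
[-2.9, 0.0, -0.9] [-0.0, 0.08, -0.0] rows 0.5 -> [ 0.495 -0.101  0.032]
b
[-0.6, 0.4, -0.3] [0.0, 0.03, -0.0] rows 0.2 -> [ 0.501 -0.097  0.036]
[-1.2, 0.4, -0.4] [-0.0, 0.07, -0.0] rows 0.4 -> [ 0.507 -0.098  0.038]
[-1.8, 0.4, -0.5] [0.0, 0.1, 0.0] rows 0.6 -> [ 0.512 -0.099  0.039]
[-2.2, 0.4, -0.5] [0.0, 0.13, -0.0] rows 0.7 -> [ 0.516 -0.099  0.04 ]
[-2.4, 0.4, -0.5] [0.0, 0.13, -0.0] rows 0.7 -> [ 0.518 -0.099  0.04 ]
```

>>> move_arm([
  [[2.7,3.3,2.8],[0.08,0.32,0.01]],
  [[2.7,3.3,2.8],[0.08,0.32,0.01]],
  [[2.7,3.3,2.8],[0.08,0.32,0.01]],
  [[2.7,3.3,2.8],[0.08,0.32,0.01]],
])

```text
time_s: 70.08
tcp_pos: [0.4521, -0.0949, 0.13]
eef_rot: [-179.9, 12.3, 173.8]
contact_force: [0.0, -0.1, -1.0]
gripper_width: 0.0001
gripper_force: 0.0
```

Run:
```python
from plan import *
print(r.get_state()['joints'])
plan([(K(-.125,-.004,.13),hasp(.9)[1]),hasp(.9,.014,-.004)])
```

```text
[  16.8678961    -2.18298156  -46.02993385    8.54179091  -35.13547246
 -119.63007249]
[0.0, -0.1, -0.0] [-0.0, 0.01, 0.0] rows 0.1 -> [ 0.452 -0.096  0.13 ]
[0.7, 0.0, 11.3] [-0.0, -0.0, 0.0] rows 1.9 -> [ 0.468 -0.098  0.018]
```

>>> move_arm([
  [[0.4,-0.1,4],[0,0,0]],
  [[0.7,-0.1,8],[0,0,0]],
  [[0.7,-0.1,11],[0,0,0]],
  [[0.7,-0.1,11.3],[0,0,0]],
  [[0.7,-0.1,11.3],[0,0,0]],
])

```text
time_s: 70.7
tcp_pos: [0.4693, -0.0984, 0.0199]
eef_rot: [-179.9, 12.4, 173.7]
contact_force: [0.0, 0.6, -0.2]
gripper_width: 0.0004
gripper_force: 0.0
```

>>> move_arm([
  [[-0.5,0,0],[0,0,0]],
  [[-0.9,0,0],[0,0,0]],
  [[-1.3,0,-0.1],[0,0,0]],
  [[-1.8,0,-0.2],[0,0.01,0]],
  [[-1.8,0,-0.2],[0,0.01,0]],
])

```text
time_s: 71.32
tcp_pos: [0.4881, -0.0994, 0.0259]
eef_rot: [-180.0, 11.9, 173.7]
contact_force: [-0.1, -0.0, 0.3]
gripper_width: 0.0001
gripper_force: 0.0
```

>>> move_arm([
  [[-0.2,0,-0.1],[0,0.01,0]],
  [[-0.3,0,-0.2],[0,0.02,0]],
  [[-0.5,0,-0.4],[0,0.03,0]],
  [[-0.7,0,-0.5],[0,0.05,0]],
  [[-1.1,0,-0.7],[0,0.07,0]],
])

```text
time_s: 71.95
tcp_pos: [0.4963, -0.1006, 0.0346]
eef_rot: [-180.0, 7.8, 173.7]
contact_force: [-0.4, 0.8, -0.6]
gripper_width: 0.0006
gripper_force: 0.2
```

>>> move_arm([
  [[-0.3,0,-0.2],[0,0.02,0]],
  [[-0.6,0,-0.2],[0,0.03,0]],
  [[-0.9,0,-0.3],[0,0.05,0]],
  [[-1.2,0,-0.3],[0,0.07,0]],
  [[-1.5,0,-0.3],[0,0.09,0]],
])

```text
time_s: 72.58
tcp_pos: [0.5109, -0.1023, 0.0395]
eef_rot: [-180.0, 2.6, 173.7]
contact_force: [-0.7, -0.1, 0.2]
gripper_width: 0.0002
gripper_force: 0.3
```

>>> move_arm([
  [[-0.3,0,0],[0,0.02,0]],
  [[-0.6,0,0],[0,0.04,0]],
  [[-0.8,0,0],[0,0.04,0]],
  [[-0.8,0,0],[0,0.04,0]],
])

```text
time_s: 73.08
tcp_pos: [0.5131, -0.1033, 0.0387]
eef_rot: [-179.9, -0.2, 173.6]
contact_force: [-15.5, 6.0, 10.3]
gripper_width: 0.0002
gripper_force: 8.0
```

Run:
```python
from plan import *
s=r.get_state();p=s['tcp_pos']-KC;print(p@kx,p@ky,s['contact_force'],s['eef_rot'])
```

```text
-0.06315527981204282 -0.004427711012158509 [-15.48566064   6.02053767  10.25999219] [-179.89355268   -0.20746394  173.64802238]
```

>>> move_arm([
  [[-0.2,0,0],[0,0,0]],
  [[-0.4,0,0],[0,0,0]],
  [[-0.4,0,0],[0,0,0]],
  [[0.5,0,0],[0,0,0]],
  [[2.5,0,0],[0,0,0]],
])

```text
time_s: 73.7
tcp_pos: [0.4946, -0.1003, 0.0397]
eef_rot: [-180.0, 0.4, 173.8]
contact_force: [-0.4, -0.0, -1.1]
gripper_width: 0.0007
gripper_force: 0.0
```

>>> move_arm([
  [[1,0,-6],[0,0,0]],
  [[1,0,-12],[0,0,0]],
  [[1,0,-15],[0,0,0]],
  [[-7,0,-15],[0,0,0]],
  [[-7,0,-15],[0,0,0]],
])

```text
time_s: 74.32
tcp_pos: [0.5654, -0.108, 0.1906]
eef_rot: [-180.0, 0.5, 173.7]
contact_force: [-0.5, -0.2, -0.8]
gripper_width: 0.0005
gripper_force: 0.0
```

>>> move_arm([
  [[-3,0,0],[0,0,0]],
  [[-3,0,0],[0,0,0]],
  [[-3,0,0],[0,0,0]],
])

```text
time_s: 74.7
tcp_pos: [0.5915, -0.1111, 0.1896]
eef_rot: [-180.0, 0.3, 173.7]
contact_force: [0.2, 0.8, -0.5]
gripper_width: 0.0002
gripper_force: 0.0
```

Run:
```python
from plan import *
s=r.get_state();print(s['tcp_pos'])
c=cap('wrist');a=cap('side')
im=c['image'].copy()
for P,col in ((K(-.052,0,.052),(0,0,255)),(K(-.049,.147,.05),(0,255,0)),(K(-.049,-.147,.05),(0,255,0)),(K(.049,-.147,.05),(0,255,0)),(K(.049,.147,.05),(0,255,0))):
    p=proj(c,P)[0];print(p);cv2.circle(im,(int(p[0]*8),int(p[1]*8)),10,col,-1,shift=3)
m=proj(c,K(-.05,0,.05))[0].astype(int);x=min(max(m[0]-160,0),320);y=max(m[1]-120,0)
A=cv2.resize(im[y:y+240,x:x+320],(400,300),interpolation=2)
B=cv2.resize(a['image'][170:290,250:410],(400,300),interpolation=2)
cv2.imwrite('pics/fin.png',np.hstack([A,B]))
```

```text
[ 0.59152679 -0.11114293  0.1896424 ]
[321.53491845 154.95562361]
[490.74845729 159.4654343 ]
[152.04332393 158.21549709]
[167.15710702 263.61648374]
[474.39102914 264.65802071]
```

View pics/fin.png

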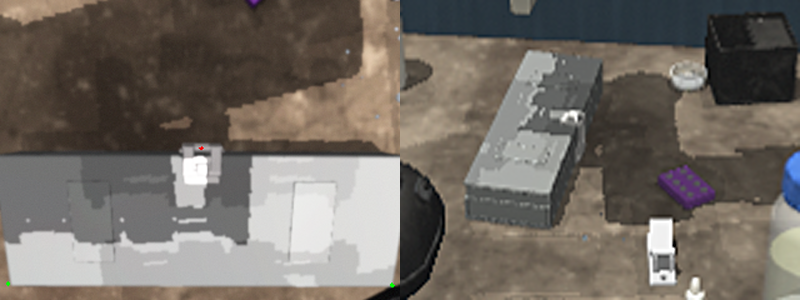

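```bash
python3 -c "
from plant import r
print(r.close_job())"
```

```text
the job is handed in; nothing more can be done
None
```

All four plates are packed in the case wells up, the lid is shut, the hasp is over the catch, and the job is handed in; the hand-in call returned no verdict, so these results rest on the final camera images.

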